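# Clamp a gearmotor in V-blocks with its terminals ready for soldering

### The arm

A 6-joint arm with a two-finger parallel gripper is mounted at the origin on the work surface. World frame = base frame: x ahead of the robot, y to its left, z up, the work surface at z = 0. Lengths are in m, angles in rad, forces in N, time in s.
With the tool pointing down it reaches from about 0.375 to 0.9 m from the base axis. Payload 3.1 kg.
Tool frame: the origin (TCP) lies at the very end of the fingers, on their centre line; the grasp point (between the pads) lies 19 mm behind it; z points along the fingers, y is the direction in which the jaws open and shut (so a half turn about z gives the same grasp; the last joint's range is limited). The gripper opens to 87 mm and grips with 3 to 60 N. Pads are 19 mm wide; open, the fingers measure 117 mm over their backs; the gripper's body (75 mm by 190 mm) begins 51 mm behind the grasp point.
Start: joints at [-1.321, 0.527, 1.433, -0, 1.181, -0.178], TCP at [0.26, -0.568, 0.198] pointing down, gripper open.
Joint ranges: [-3.08, 3.08], [-0.75, 2.2], [0.22, 2.44], [-1.43, 4.57], [0, 2.65], [-2.85, 2.85]. Speed limits (rad/s): [2.79, 2.79, 3.14, 3.14, 3.14, 3.14].

### API

Orientations are given as a rotation vector (axis times angle).
In Python, from station import bot gives the robot as it stands. The module is installed in compiled form; this text tells all that it offers.
- The arm moves only by the shell command python3 -m handwheel 'ROWS'. ROWS is JSON, one flat list of numbers, 7 for each row, row after row: the shift along the world's x, y, z each as a share of 2 cm, from -1 to 1, then the turn, a rotation vector about the world's x, y, z each as a share of 180 degrees, from -1 to 1, then the closure, from 0 (fully open) to 1 (shut). In form: [dx, dy, dz, rx, ry, rz, jaw, dx, dy, dz, rx, ry, rz, jaw, ...]. A call has 1 to 20 rows; each row shifts and turns the commanded pose from where the row before left it; what a row does not reach is not made up. A row lasts 1/12 s, in which the tool goes at most 41.7 mm and 7.16 degrees, less where a joint would pass 70% of its speed; a pose out of reach is approached as far as the arm can. A call with a number of a shift or a turn outside -1 to 1 is refused whole. A call with a gripper value outside its range is refused whole. The fingers move at their own pace and stop on an object; the grip force is fixed at half the most. Time passes only in rows, so rows that do not move let the fingers close. It gives the time, the measured TCP pose, the force and the opening at its end, in the units of the state.
- bot.read_state(): the state, without advancing time (a new reading comes with each control period).
- bot.camera(name): name is "scene" or "top"; returns a dict with "frame" (384x512x3 uint8, red, green, blue), "z_map" (384x512 float32, m along the optical axis (not along the pixel's ray), 0 where there is no reading), "intrinsics" (3x3 intrinsics, pixels), "extrinsics" (4x4, takes a point from camera to world coordinates). Camera axes: x right, y down, z forward; pixel columns grow to the right and rows downward; lengths in m; the calibration is good to about 2 mm. A picture is of the moment at which its call begins.
- bot.job_done(): hands the job in, once; it reports no verdict.
The state is a dict: "t": time; "joint_pos": joint angles; "qd": joint speeds; "joint_efforts": joint torques, N m; "position": TCP position; "orientation": TCP orientation; "contact_force": force on the tool from outside, world axes, zero at the start; "moment": the same for the moment, N m; "width": opening from 0.0 (shut) to 1.0 (fully open).
Only numpy, scipy, OpenCV 4.12 (cv2) and the standard library are available. Lean on these libraries where they do the work, as an engineer would, in place of code of your own. Each camera call takes 0.05 s, during which the arm holds its last target.

### The job

The long gearmotor stands shaft-down in the drilled wooden rack: pull it out, lay it on its side on the two ribs, in the middle of the rubber rest, and let it go so that you can take it again round its middle. Lower it gently into the pair of V-blocks, shaft in the slot of the stop plate and terminals at the open end, with the gearbox face flush against the stop plate, and only then clamp it by bringing the toggle handle all the way down. Leave the other things where they are.

Things in the scene. Friction and masses are not known exactly. Their poses are not given: they have to be found in the camera images.
- gearmotor: Cylindrical gearmotor, 36 mm diameter, body 104 mm long (dark 40 mm gearbox, bright 64 mm motor can), about 0.4 kg, balanced at its middle. On the gearbox face an 8 mm shaft sticks out 18 mm; on the rear face two flat terminals 8 mm long. Origin: centre of the gearbox face; z axis along the motor from gearbox to terminals (up at the start, shaft down).
- motor_mid (a point): Middle of the gearmotor's body, on its axis, 52 mm from the gearbox face; z axis as gearmotor.
- rack: Fixed wooden block 170 x 68 x 76 mm (x, y, z) with two upright bores of 41 mm, 54 mm deep, at x = -50 and +50 mm, each with a 14 mm hole for a shaft in its floor. The gearmotor stands in one bore (50 mm of its body stands out, rear face 126 mm above the bench), the capacitor in the other. Origin: centre of the underside.
- capacitor: Bystander: plain black can capacitor, 35 mm diameter, 62 mm tall, standing in the rack's other bore and 8 mm proud of it. Origin: centre of its underside.
- rest: Fixed black rubber rest: a pad 140 x 64 x 3 mm with two ribs along its x axis, 110 mm long, 4.5 mm wide, top 13 mm above the bench, 24 mm clear between them. A 36 mm cylinder laid on the two ribs along x cannot roll. Origin: centre of the underside.
- rest_mid (a point): Where the motor's axis runs when it lies on the ribs: 26.4 mm above the bench, over the middle of the rest; x axis along the ribs.
- fixture: Fixed steel clamping fixture: base plate 12 mm thick, from x = -68 to +148 mm, 84 mm wide, carrying two V-blocks, then a stop plate, then a toggle clamp (x = 84 to 131 mm). Origin on the bench under the middle of the V seat; x axis along the V from the open end (terminals) towards stop plate and clamp, y across, z up.
- v_seat (a point): Where the middle of the motor's body belongs: on the seat's axis, 45 mm above the bench; axes as fixture. The two 90-degree V-blocks are 60 mm wide, tops 42.5 mm above the bench, at x = -52 to -28 and 28 to 52 mm; the 56 mm gap between them is open down to the base plate, for the fingers.
- stop_face (a point): Where the centre of the gearbox face belongs, on the face of the stop plate, 52 mm from v_seat in +x, 45 mm above the bench; axes as fixture. The plate is 6 mm thick, 60 mm wide, its top 56 mm above the bench, with a 16 mm wide slot for the shaft, open upwards.
- clamp_pad: Sprung black rubber pad (18 mm) under the end of the clamp's work arm; origin: centre of its face. While the clamp is open the arm stands about upright, at most 147 mm above the bench and nowhere before x = 70 mm of the fixture; closed, the pad presses on the motor's top 18 mm from the gearbox face.
- clamp_handle (a joint): Toggle clamp handle, rad: 0 = open as at the start (handle 81 degrees above level, rising away along the fixture's +x), 1.25 = fully down, clamped (9 degrees above level). The work arm follows. The handle stays where it is left; fully down the toggle holds it. It takes less than 10 N at its end.
- handle_tip (a point): End of the handle. The handle is a bar 18 mm wide (along the fixture's y) and 14 mm thick, 95 mm long from its pivot; its rubber sleeve is the outer 69 mm. It turns in the fixture's xz plane.
- handle_pivot (a point): Pivot of the handle, 52 mm above the bench, at x = 118 mm in the fixture's frame; its hinge axis is the fixture's y axis.
- solder_spool: Bystander: solder spool, 62 mm diameter, 40 mm tall, on the bench. Origin: centre of its underside.
- flux_tin: Bystander: round flat brass tin, 71 mm diameter, 22 mm tall. Origin: centre of its underside.
- desolder_pump: Bystander: desoldering pump lying on the bench, 23 mm thick, about 165 mm long along its x axis. Origin: under the middle of its barrel.
There are look-alikes about, which are no part of the job. What is meant by the rest is not pink, and is the smaller of those in its own colour.

How it is judged:
By the outcome, as a careful person would: the job done as asked, in the order asked, and still so for the second after the job is handed in, with the robot touching nothing.
It also fails if it takes over 72 s, if anything falls off the work surface, if the arm or the gripper's body presses on something with over 40 N, if the wrist force passes 120 N, or if a joint passes its speed limit or range.

## Working session

There is one attempt and no reset: what is moved stays moved. The work goes in short steps, Python scripts to look and compute and a shell command to move; the robot and the scene stay as the last step left them, time stands still between calls to the robot, and variables do not carry over. Pictures are saved under pics/ and viewed, and the job is handed in when it is done.

```bash
mkdir -p pics; cat > h.py <<'E'
import numpy as np,cv2
from station import bot
def save(n,im,crop=None,s=1):
    if crop: x0,y0,x1,y1=crop; im=im[y0:y1,x0:x1]
    im=cv2.resize(im,None,fx=s,fy=s,interpolation=cv2.INTER_CUBIC)
    cv2.imwrite(f'pics/{n}.png',im[:,:,::-1])
def ray(c,u,v,z):
    K=c['intrinsics'];T=c['extrinsics']
    d=T[:3,:3]@np.linalg.solve(K,[u,v,1.]);o=T[:3,3]
    return o+d*(z-o[2])/d[2]
def cloud(c):
    K=c['intrinsics'];T=c['extrinsics'];Z=c['z_map']
    v,u=np.indices(Z.shape)
    P=np.stack([(u-K[0,2])/K[0,0]*Z,(v-K[1,2])/K[1,1]*Z,Z],-1)
    return P@T[:3,:3].T+T[:3,3]
def proj(c,p):
    T=np.linalg.inv(c['extrinsics']);q=c['intrinsics']@(T[:3,:3]@np.asarray(p,float)+T[:3,3]);return q[:2]/q[2]
E
python3 - <<'E'
from h import *
s=bot.read_state();print(s)
for n in('scene','top'):
    c=bot.camera(n);save(n+'0',c['frame'],s=1.5);np.savez(n+'0.npz',**c);print(n,c['intrinsics'],c['extrinsics'])
E
```

```text
{'t': 0.0, 'joint_pos': array([-1.32050554e+00,  5.28474479e-01,  1.43390521e+00, -1.33567329e-05,
        1.18139296e+00, -1.78475420e-01]), 'qd': array([ 0.00185845,  0.00108516, -0.00211503,  0.00015071, -0.00065901,
       -0.00191379]), 'joint_efforts': array([-1.00592245e-04, -4.40035272e+01, -1.76595658e+01,  6.33235043e-02,
        5.81945095e-02, -1.64368016e-04]), 'position': array([ 0.2596816 , -0.56763116,  0.19676567]), 'orientation': array([-3.06754477e+00, -6.67901584e-01,  1.42223253e-04]), 'contact_force': array([-0.31535552, -0.25500373, -0.8313674 ]), 'moment': array([ 0.05888961,  0.04218604, -0.00407697]), 'width': 1.0022929011799668}
scene [[404.47858735   0.         253.21240326]
 [  0.         404.47858735 192.81795759]
 [  0.           0.           1.        ]] [[ 0.7401483   0.38281372 -0.55284188  1.1460814 ]
 [ 0.67226203 -0.40213564  0.62157115 -0.61130327]
 [ 0.01562854 -0.83170943 -0.55499114  0.67685403]
 [ 0.          0.          0.          1.        ]]
top [[353.12709088   0.         255.76090231]
 [  0.         353.12709088 188.76138083]
 [  0.           0.           1.        ]] [[ 0.02797863 -0.98997523  0.13844218  0.41203503]
 [-0.99938314 -0.0306436  -0.01715542  0.02316655]
 [ 0.02122581 -0.1378768  -0.99022192  1.27335072]
 [ 0.          0.          0.          1.        ]]
```

View pics/scene0.png

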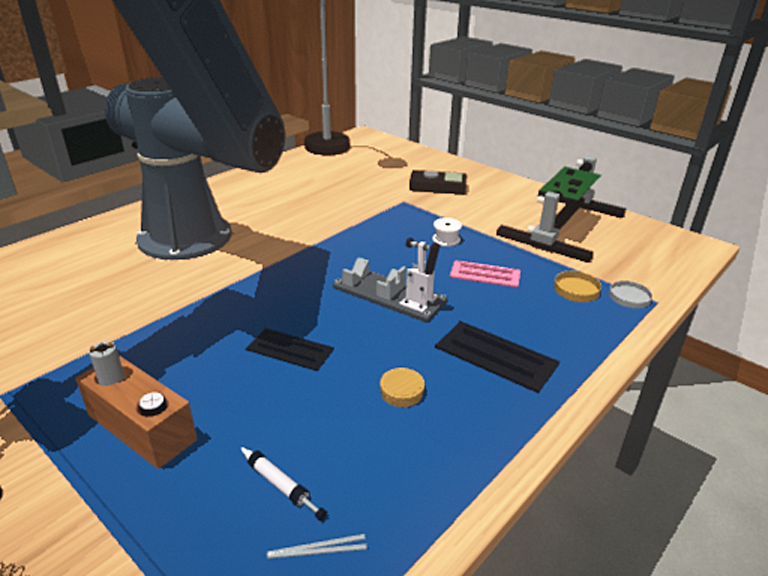

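View pics/top0.png

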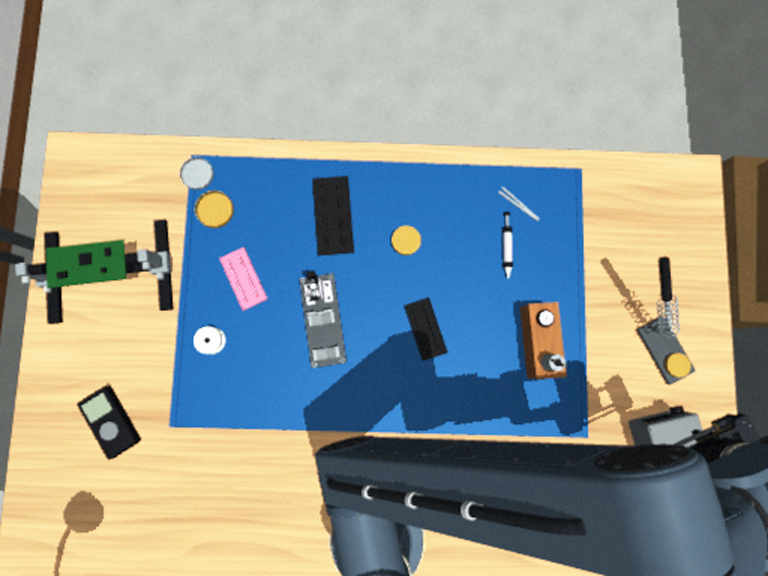

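The scene view (768x576) shows the motor in the rack at (107,365). There are three rests: a small black one at (290,349) scene / (426,328) top, a larger black one at (497,355) / (333,215), and a pink one at (485,272) / (243,279). The one meant is the smaller black one, since it isn't pink and is the smaller of the two blacks. Next I'll confirm this in a crop and measure it.

```bash
python3 - <<'E'
from h import *
c=dict(np.load('top0.npz'));f=c['frame']
save('crop_top',f,(190,90,400,270),3.8)
hsv=cv2.cvtColor(f,cv2.COLOR_RGB2HSV);P=cloud(c)
def rect(m,box,z,n):
    x0,y0,x1,y1=box;mm=np.zeros(m.shape,np.uint8);mm[y0:y1,x0:x1]=m[y0:y1,x0:x1]
    cs,_=cv2.findContours(mm,cv2.RETR_EXTERNAL,cv2.CHAIN_APPROX_NONE);k=max(cs,key=cv2.contourArea)
    w=np.array([ray(c,u,v,z)[:2] for u,v in k[:,0]],np.float32)*1000
    r=cv2.minAreaRect(w);print(n,r,cv2.boundingRect(k));return r
dark=(hsv[...,2]<60).astype(np.uint8)
rect(dark&(f[...,2]<60),(265,190,305,245),.003,'rest')
rect(dark&(f[...,2]<60),(200,110,240,175),.003,'bigrest')
wood=((hsv[...,0]<20)&(hsv[...,1]>100)).astype(np.uint8)
rect(wood,(340,195,385,260),.076,'rack')
grey=((hsv[...,1]<60)&(hsv[...,2]>40)).astype(np.uint8)
rect(grey,(195,175,235,250),.012,'fixture')
yy=((hsv[...,0]>15)&(hsv[...,0]<35)&(hsv[...,1]>100)).astype(np.uint8)
rect(yy,(255,145,285,172),.022,'tin')
# motor top heights
for n,(x0,y0,x1,y1) in dict(motor=(355,228,385,256),cap=(350,200,376,222),vb=(200,180,235,248)).items():
    Q=P[y0:y1,x0:x1].reshape(-1,3)
    print(n,Q[:,2].max(),[np.round(np.median(Q[(Q[:,2]>a)&(Q[:,2]<b)],0),4) for a,b in((.118,.131),(.08,.09),(.04,.05),(.005,.02))])
E
```

```text
rest ((482.74786376953125, -101.07736206054688), (135.91856384277344, 61.541343688964844), 19.731586456298828) (270, 199, 28, 41)
bigrest ((755.1138305664062, 131.66583251953125), (191.51895141601562, 85.5444564819336), 6.608415603637695) (209, 118, 27, 52)
rack ((461.5101013183594, -360.0874328613281), (168.2209014892578, 85.48528289794922), 5.625778675079346) (347, 202, 30, 50)
fixture ((497.5639953613281, 145.29684448242188), (212.97679138183594, 80.06097412109375), 10.493268966674805) (200, 183, 31, 62)
tin ((693.89599609375, -47.20819854736328), (66.75062561035156, 65.38651275634766), 1.4863312244415283) (261, 151, 19, 19)
motor 1.273350721325281 [array([ 0.4133, -0.3717,  0.1261]), array([ 0.4158, -0.3594,  0.0815]), array([nan, nan, nan]), array([ 0.404 , -0.4556,  0.0053])]
cap 0.08984734594188182 [array([nan, nan, nan]), array([ 0.5131, -0.3639,  0.084 ]), array([ 0.505 , -0.3307,  0.0459]), array([ 0.5465, -0.4253,  0.006 ])]
vb 1.273350721325281 [array([0.5799, 0.1542, 0.1272]), array([0.5609, 0.1508, 0.0826]), array([0.487 , 0.1511, 0.043 ]), array([0.4822, 0.1401, 0.0126])]
  return _methods._mean(a, axis=axis, dtype=dtype,
  ret = um.true_divide(
```

View pics/crop_top.png

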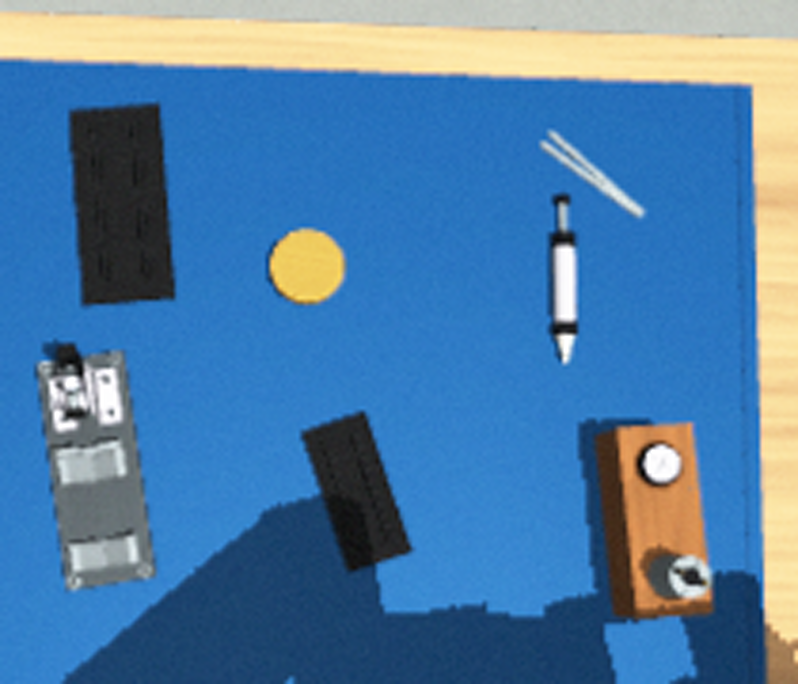

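The small black rest measures 136 x 62 mm (140 x 64 given) at world (0.483, -0.101), yaw 19.7°. The large one is 191 x 86, so the small one is confirmed. Next I'll refine the motor and fixture using both views.

```bash
python3 - <<'E'
from h import *
C={n:dict(np.load(n+'0.npz')) for n in('top','scene')}
def circ(Q,n):
    q=(Q[:,:2]*1000).astype(np.float32); h=cv2.convexHull(q.reshape(-1,1,2));print(n,len(q),'minc',cv2.minEnclosingCircle(q),'mean',Q.mean(0).round(4))
for n,c in C.items():
    P=cloud(c).reshape(-1,3);P=P[c['z_map'].ravel()>0]
    near=lambda x,y,r:P[np.hypot(P[:,0]-x,P[:,1]-y)<r]
    Q=near(.413,-.3717,.035);circ(Q[(Q[:,2]>.122)&(Q[:,2]<.131)],n+' motor top')
    Q=near(.513,-.3639,.03);circ(Q[(Q[:,2]>.081)&(Q[:,2]<.09)],n+' cap top')
    Q=P[(abs(P[:,0]-.46)<.12)&(abs(P[:,1]+.36)<.07)];Q=Q[(Q[:,2]>.073)&(Q[:,2]<.079)]
    print(n,'racktop',cv2.minAreaRect((Q[:,:2]*1000).astype(np.float32)),Q[:,2].mean())
    Q=P[(abs(P[:,0]-.483)<.11)&(abs(P[:,1]+.10)<.08)];Q=Q[(Q[:,2]>.0085)&(Q[:,2]<.02)]
    print(n,'ribs',len(Q),cv2.minAreaRect((Q[:,:2]*1000).astype(np.float32)),Q[:,2].mean())
    a=np.radians(10.5);R=np.array([[np.cos(a),np.sin(a)],[-np.sin(a),np.cos(a)]])
    L=P.copy();L[:,:2]=(P[:,:2]-[.4582,.138])@R.T
    L=L[(abs(L[:,1])<.06)&(L[:,0]>-.09)&(L[:,0]<.18)]
    for lo,hi in((.008,.016),(.025,.0375),(.0385,.047),(.052,.06),(.065,.09),(.09,.11),(.11,.13),(.13,.16)):
        q=L[(L[:,2]>lo)&(L[:,2]<hi)];
        if len(q)>2: print(n,lo,hi,len(q),'x',np.percentile(q[:,0],[2,50,98]).round(4),'y',np.percentile(q[:,1],[2,50,98]).round(4))
    Q=L[(L[:,2]>.0385)&(L[:,2]<.047)&(L[:,0]<.06)];print(cv2.minAreaRect((Q[:,:2]*1000).astype(np.float32)))
    Q=L[(L[:,2]>.008)&(L[:,2]<.016)];print(cv2.minAreaRect((Q[:,:2]*1000).astype(np.float32)))
save('fx_top',C['top']['frame'],(190,170,250,260),8);save('fx_sc',C['scene']['frame'],(215,130,305,220),6.5)
E
```

```text
top motor top 93 minc ((412.9531555175781, -374.14385986328125), 18.642908096313477) mean [ 0.4132 -0.3731  0.1264]
top cap top 80 minc ((506.8180847167969, -367.07989501953125), 22.55720329284668) mean [ 0.5117 -0.3646  0.0845]
top racktop ((462.6246337890625, -369.04827880859375), (169.81863403320312, 70.2867202758789), 5.729613304138184) 0.0760770965496374
top ribs 95 ((469.21173095703125, -97.0300521850586), (146.43328857421875, 133.082763671875), 10.921649932861328) 0.012215423188982208
top 0.008 0.016 821 x [-0.0647  0.0224  0.1436] y [-0.0403 -0.0028  0.0418]
top 0.025 0.0375 109 x [-0.051   0.0286  0.0586] y [-0.0189  0.0024  0.0204]
top 0.0385 0.047 96 x [-0.0497  0.0307  0.0524] y [-0.0287  0.0098  0.0302]
top 0.052 0.06 28 x [0.0523 0.056  0.1166] y [-0.0281 -0.0073  0.0272]
top 0.065 0.09 42 x [0.0869 0.101  0.1262] y [-0.0145 -0.0056  0.0162]
top 0.09 0.11 8 x [0.1033 0.1188 0.1233] y [-0.0073 -0.0051 -0.0033]
top 0.11 0.13 10 x [0.0822 0.1235 0.1286] y [-0.0079 -0.004   0.0065]
top 0.13 0.16 79 x [0.076  0.1084 0.1377] y [-0.0068  0.0004  0.0077]
((0.9331932067871094, 0
[... 792 characters left out ...]
.0496  0.0488  0.1279] y [-0.0311 -0.0108  0.0261]
scene 0.0385 0.047 150 x [-0.0495  0.0432  0.1273] y [-0.0312 -0.0124  0.0288]
scene 0.052 0.06 69 x [0.0524 0.0903 0.1275] y [-0.0309 -0.0119  0.0261]
scene 0.065 0.09 145 x [0.0858 0.1109 0.1294] y [-0.0161 -0.0105  0.0127]
scene 0.09 0.11 68 x [0.1043 0.1206 0.1339] y [-0.0104 -0.006   0.0043]
scene 0.11 0.13 73 x [0.0825 0.1238 0.1373] y [-0.0101 -0.0066  0.0028]
scene 0.13 0.16 110 x [0.0777 0.1131 0.1391] y [-0.0104 -0.0046  0.0058]
((4.579906463623047, -1.0386085510253906), (110.25643920898438, 63.8697509765625), 0.4569763243198395)
((41.923301696777344, -0.8663253784179688), (216.5545196533203, 88.7199478149414), 0.19068901240825653)
```

View pics/fx_top.png

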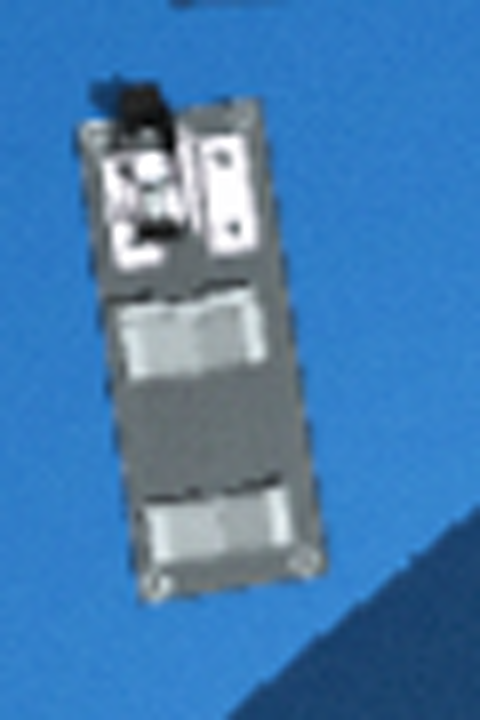

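View pics/fx_sc.png

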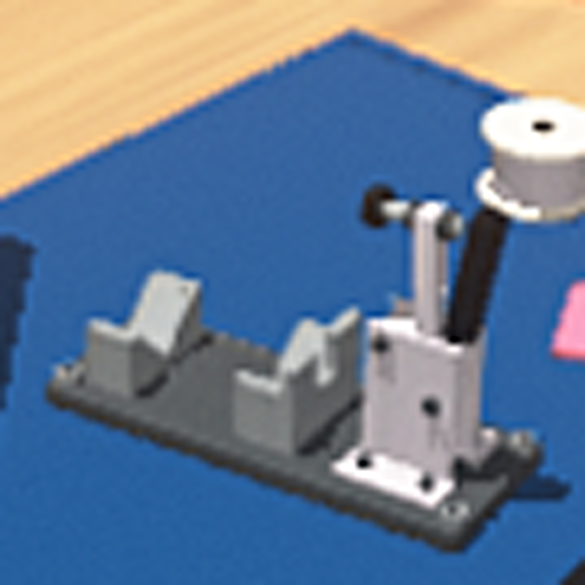

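Both cloud and ray measurements agree within about 2 mm: motor (0.414, -0.375, top 0.126), rack yaw 5.6°, fixture origin about (0.4595, 0.138) with yaw 10.7°, and rest about (0.485, -0.1015) with yaw 20°. The crops show the V-blocks, the slot, and the handle just behind the work arm with only a narrow gap.

I'll grip the motor with the tool tilted 50° from vertical and pitch it 90° about the jaw axis, so it lies down with the tool at 40°.

```bash
cat >> h.py <<'E'
from scipy.spatial.transform import Rotation as Ro
def tool(az,tilt,flip=1):
    "tool z heading az (deg), tilt deg from straight down; y horizontal"
    a,t=np.radians([az,tilt]);z=np.array([np.cos(a)*np.sin(t),np.sin(a)*np.sin(t),-np.cos(t)])
    y=flip*np.array([-np.sin(a),np.cos(a),0]);return np.column_stack([np.cross(y,z),y,z])
def plan(grasp,R,back=0.):
    "TCP goal from grasp point; prints needed shift in 2cm units & turn shares"
    s=bot.read_state();R0=Ro.from_rotvec(s['orientation'])
    tcp=np.asarray(grasp)+R[:,2]*(.019-back)
    w=(Ro.from_matrix(R)*R0.inv()).as_rotvec()
    print('t %.2f now %s -> tcp %s units %s'%(s['t'],s['position'].round(4),tcp.round(4),((tcp-s['position'])/.02).round(3)))
    print('turn deg %.1f shares %s min rows %d'%(np.degrees(np.linalg.norm(w)),(w/np.pi).round(4),np.ceil(np.degrees(np.linalg.norm(w))/7.0)),'q',s['joint_pos'].round(3),'F',s['contact_force'].round(1),'w %.3f'%s['width'])
E
python3 - <<'E'
from h import *
for f in(1,-1): plan([.4138,-.3748,.101],tool(138,50,f),.09)
E
```

```text
t 0.10 now [ 0.2597 -0.5677  0.1969] -> tcp [ 0.4542 -0.4112  0.1466] units [ 9.725  7.826 -2.511]
turn deg 81.5 shares [ 0.0438  0.2899 -0.3447] min rows 12 q [-1.32   0.528  1.434 -0.     1.181 -0.179] F [-0.3  0.6 -0.4] w 0.997
t 0.10 now [ 0.2597 -0.5677  0.1969] -> tcp [ 0.4542 -0.4112  0.1466] units [ 9.725  7.826 -2.511]
turn deg 120.3 shares [ 0.3217 -0.05    0.5837] min rows 18 q [-1.32   0.528  1.434 -0.     1.181 -0.179] F [-0.3  0.6 -0.4] w 0.997
```

```bash
python3 -m handwheel '[0.7,0.56,0.2,0.0031,0.0207,-0.0246,0, 0.7,0.56,0.2,0.0031,0.0207,-0.0246,0, 0.7,0.56,0.2,0.0031,0.0207,-0.0246,0, 0.7,0.56,0.2,0.0031,0.0207,-0.0246,0, 0.7,0.56,0.2,0.0031,0.0207,-0.0246,0, 0.7,0.56,0.2,0.0031,0.0207,-0.0246,0, 0.7,0.56,0.2,0.0031,0.0207,-0.0246,0, 0.7,0.56,0.2,0.0031,0.0207,-0.0246,0, 0.7,0.56,0.2,0.0031,0.0207,-0.0246,0, 0.7,0.56,0.2,0.0031,0.0207,-0.0246,0, 0.7,0.56,0.2,0.0031,0.0207,-0.0246,0, 0.7,0.56,0.2,0.0031,0.0207,-0.0246,0, 0.7,0.56,0.2,0.0031,0.0207,-0.0246,0, 0.7,0.56,0.2,0.0031,0.0207,-0.0246,0, 0,0,0,0,0,0,0]'; python3 - <<'E'
from h import *
plan([.4138,-.3748,.101],tool(138,50),.09)
E
```

```text
t: 1.35
position: [0.4575, -0.4103, 0.2503]
orientation: [-2.428, 0.927, 1.14]
contact_force: [-0.2, 0.7, -0.5]
width: 1.003
t 1.35 now [ 0.4575 -0.4103  0.2503] -> tcp [ 0.4542 -0.4112  0.1466] units [-0.164 -0.042 -5.181]
turn deg 0.4 shares [-0.0008 -0.0014 -0.0012] min rows 1 q [-0.859  0.961  0.702 -0.14   2.347  1.39 ] F [-0.2  0.7 -0.5] w 1.003
```

```bash
python3 -m handwheel '[-0.03,0,-0.86,0,0,0,0, -0.03,0,-0.86,-0.0008,-0.0014,-0.0012,0, -0.03,0,-0.86,0,0,0,0, -0.03,0,-0.86,0,0,0,0, -0.03,-0.04,-0.86,0,0,0,0, 0,0,-0.86,0,0,0,0, 0,0,0,0,0,0,0, 0,0,0,0,0,0,0]'; python3 - <<'E'
from h import *
plan([.4138,-.3748,.101],tool(138,50),0)
for n in('scene','top'):
    c=bot.camera(n);u,v=map(int,proj(c,[.43,-.385,.12]));save(n+'1',c['frame'],(max(u-90,0),max(v-70,0),u+90,v+70),4)
E
```

```text
t: 2.02
position: [0.4521, -0.412, 0.1497]
orientation: [-2.43, 0.934, 1.13]
contact_force: [-0.2, -0.3, 0.1]
width: 0.996
t 2.02 now [ 0.4521 -0.412   0.1497] -> tcp [ 0.403  -0.3651  0.0888] units [-2.455  2.348 -3.045]
turn deg 0.1 shares [0.0005 0.0005 0.0002] min rows 1 q [-0.866  1.04   0.787 -0.123  2.177  1.414] F [-0.2 -0.3  0.1] w 0.996
```

View pics/scene1.png

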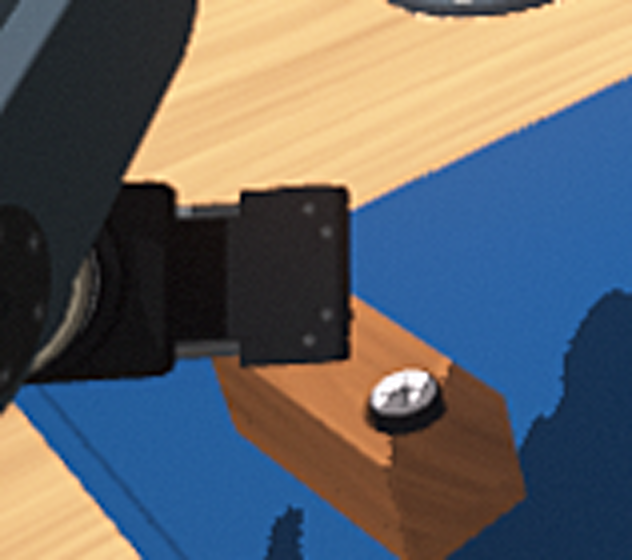

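View pics/top1.png

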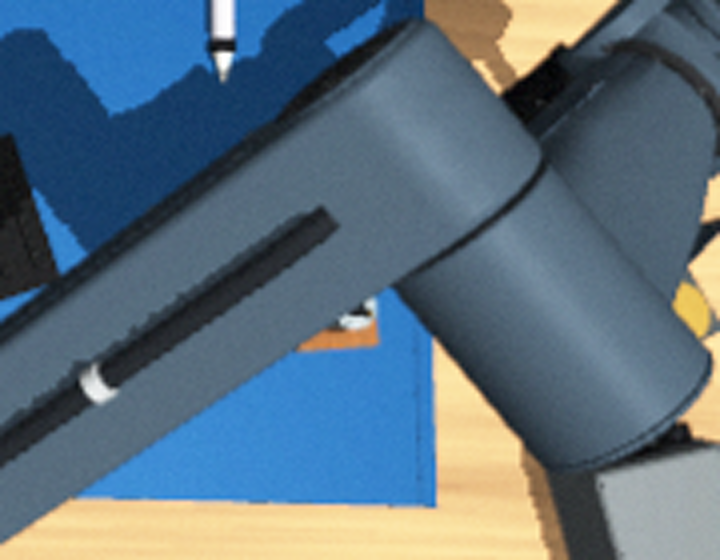

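The views show the gripper aimed at the motor, with the capacitor clear at (405,392) in the scene crop. The forearm passes over the motor in the top view (355,315), so I'll check its height.

```bash
python3 - <<'E'
from h import *
c=bot.camera('top');P=cloud(c)
for p in([.4138,-.3748],[.38,-.35],[.35,-.30],[.45,-.40]):
    for z in(.4,.5):
        u,v=proj(c,[*p,z]).round().astype(int);print(p,z,P[v,u].round(3))
s=bot.read_state();q=s['joint_pos'];print(np.hypot(*s['position'][:2]),s['position'][2],q)
E
```

```text
[0.4138, -0.3748] 0.4 [ 0.413 -0.276  0.614]
[0.4138, -0.3748] 0.5 [ 0.414 -0.311  0.623]
[0.38, -0.35] 0.4 [ 0.387 -0.272  0.583]
[0.38, -0.35] 0.5 [ 0.384 -0.294  0.614]
[0.35, -0.3] 0.4 [ 0.323 -0.448  0.002]
[0.35, -0.3] 0.5 [0.412 0.023 1.273]
[0.45, -0.4] 0.4 [ 0.441 -0.292  0.622]
[0.45, -0.4] 0.5 [ 0.446 -0.361  0.572]
0.6131361129225331 0.15182364912119312 [-0.86590443  1.03671211  0.7842483  -0.12334369  2.17782326  1.41495832]
```

```bash
python3 -m handwheel '[-0.27,0.26,-0.34,0,0,0,0, -0.27,0.26,-0.34,0,0,0,0, -0.27,0.26,-0.34,0,0,0,0, -0.27,0.26,-0.34,0,0,0,0, -0.27,0.26,-0.34,0,0,0,0, -0.27,0.26,-0.34,0,0,0,0,-0.27,0.26,-0.34,0,0,0,0,0,0,0,0,0,0,0,0,0,0,0,0,0,0]'; python3 - <<'E'
from h import *
for i in range(3):
  plan([.4138,-.3748,.101],tool(138,50),0);c=bot.camera('scene')
u,v=map(int,proj(c,[.4138,-.3748,.11]));save('scene2',c['frame'],(max(u-70,0),max(v-60,0),u+70,v+60),5)
E
```

```text
t: 2.92
position: [0.4154, -0.3763, 0.1039]
orientation: [-2.434, 0.936, 1.126]
contact_force: [-0.8, -0.7, -0.2]
width: 0.997
t 2.92 now [ 0.4154 -0.3763  0.1039] -> tcp [ 0.403  -0.3651  0.0888] units [-0.621  0.562 -0.755]
turn deg 0.4 shares [0.0016 0.0013 0.0002] min rows 1 q [-0.872  1.01   0.998 -0.116  1.993  1.434] F [-0.8 -0.7 -0.2] w 0.997
t 2.97 now [ 0.4157 -0.3767  0.104 ] -> tcp [ 0.403  -0.3651  0.0888] units [-0.637  0.582 -0.759]
turn deg 0.4 shares [0.0019 0.0015 0.0002] min rows 1 q [-0.872  1.01   0.997 -0.116  1.993  1.434] F [-0.6  0.9 -0.1] w 0.997
t 3.02 now [ 0.4158 -0.3768  0.1039] -> tcp [ 0.403  -0.3651  0.0888] units [-0.643  0.589 -0.756]
turn deg 0.5 shares [0.002  0.0016 0.0002] min rows 1 q [-0.872  1.01   0.996 -0.116  1.993  1.434] F [ 0.1 -1.   0.3] w 1.000
```

View pics/scene2.png

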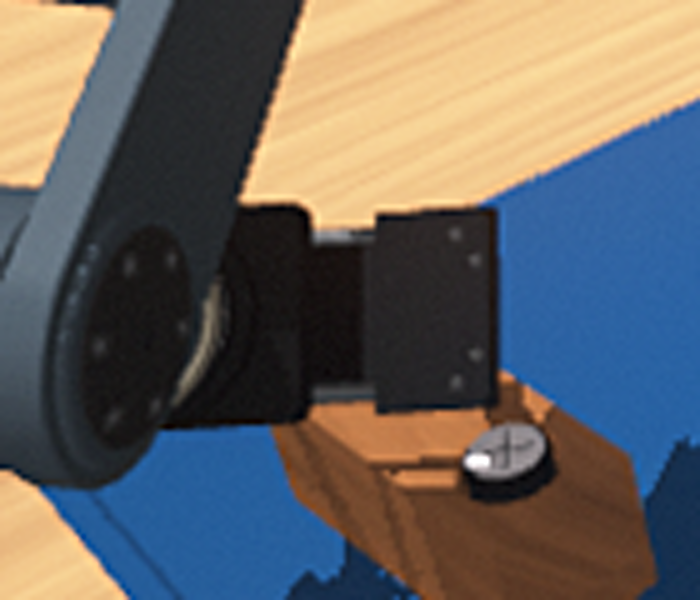

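```bash
python3 -m handwheel '[-0.22,0.2,-0.25,0.001,0.001,0,0, -0.22,0.2,-0.25,0.001,0.001,0,0, -0.2,0.18,-0.25,0,0,0,0, 0,0,0,0,0,0,0, 0,0,0,0,0,0,0]'; python3 - <<'E'
from h import *
plan([.4138,-.3748,.101],tool(138,50),0)
E
```

```text
t: 3.48
position: [0.4017, -0.3637, 0.0875]
orientation: [-2.424, 0.932, 1.139]
contact_force: [-0.3, -0.6, -0.0]
width: 1.003
t 3.48 now [ 0.4017 -0.3637  0.0875] -> tcp [ 0.403  -0.3651  0.0888] units [ 0.065 -0.067  0.064]
turn deg 0.3 shares [-0.0012 -0.0014  0.0003] min rows 1 q [-0.875  1.013  1.056 -0.117  1.944  1.438] F [-0.3 -0.6 -0. ] w 1.003
```

```bash
python3 -m handwheel '[0.06,-0.06,0.06,0,0,0,0.3, 0,0,0,0,0,0,0.5, 0,0,0,0,0,0,0.55,0,0,0,0,0,0,0.6,0,0,0,0,0,0,0.7,0,0,0,0,0,0,1,0,0,0,0,0,0,1,0,0,0,0,0,0,1,0,0,0,0,0,0,1]'; python3 -m handwheel '[0,0,0,0,0,0,1,0,0,0,0,0,0,1,0,0,0,0,0,0,1]'
```

```text
t: 4.23
position: [0.4033, -0.3657, 0.0892]
orientation: [-2.425, 0.933, 1.137]
contact_force: [-1.7, -0.4, -0.1]
width: 0.407
t: 4.48
position: [0.4033, -0.3658, 0.0892]
orientation: [-2.426, 0.933, 1.137]
contact_force: [-0.4, -1.5, 0.5]
width: 0.393
```

```bash
python3 -m handwheel '[0,0,0.2,0,0,0,1,0,0,0.3,0,0,0,1,0,0,0.3,0,0,0,1,0,0,0.3,0,0,0,1,0,0,0.3,0,0,0,1,0,0,0.3,0,0,0,1,0,0,0.4,0,0,0,1,0,0,0.4,0,0,0,1,0,0,0.4,0,0,0,1,0,0,0.4,0,0,0,1,0,0,0.4,0,0,0,1,0,0,0.4,0,0,0,1,0,0,0.4,0,0,0,1,0,0,0.4,0,0,0,1,0,0,0.4,0,0,0,1,0,0,0.3,0,0,0,1,0,0,0.1,0,0,0,1,0,0,0,0,0,0,1]'; python3 - <<'E'
from h import *
c=bot.camera('scene');save('scene3',c['frame'],(0,120,200,330),2.8)
# rest refine from scene view, pad colour at z=3mm
f=c['frame'];m=np.zeros(f.shape[:2],np.uint8);s=f[210:255,155:230];m[210:255,155:230]=(s.max(-1)<60)
cs,_=cv2.findContours(m,cv2.RETR_EXTERNAL,cv2.CHAIN_APPROX_NONE);k=max(cs,key=cv2.contourArea)
print(cv2.boundingRect(k),cv2.minAreaRect(np.array([ray(c,u,v,.003)[:2]*1000 for u,v in k[:,0]],np.float32)))
plan([.4138,-.3748,.211],tool(138,50),0)
E
```

```text
t: 5.98
position: [0.4037, -0.3658, 0.2038]
orientation: [-2.427, 0.933, 1.135]
contact_force: [0.1, 0.1, -3.2]
width: 0.392
(164, 219, 59, 28) ((484.5503845214844, -101.44793701171875), (142.0516815185547, 67.92271423339844), 19.64528465270996)
t 6.03 now [ 0.4035 -0.3656  0.2032] -> tcp [ 0.403  -0.3651  0.1988] units [-0.027  0.028 -0.223]
turn deg 0.2 shares [-0.0006 -0.0009  0.0003] min rows 1 q [-0.875  0.885  1.008 -0.127  2.117  1.414] F [ 0.4 -0.6 -2.7] w 0.393
```

View pics/scene3.png

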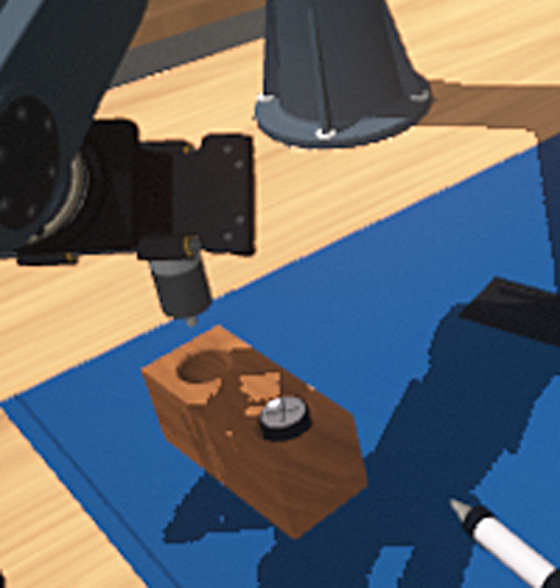

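The motor is out of the bore and hangs straight in the grip; the empty bore is at (205,365). The rest refines to (0.4847, -0.1015), yaw about 20°. Laying it down makes the tool heading flip to outward, so I'll check the reach with a fit of the arm geometry.

```bash
cat >> h.py <<'E'
def kin():
    D=[(.528,1.434,1.181,.6242,.1968),(.961,.702,2.347,np.hypot(.4575,.4103),.2503),(1.037,.784,2.178,np.hypot(.4521,.412),.1505),(1.01,.997,1.993,np.hypot(.4156,.3767),.104),(1.013,1.056,1.944,np.hypot(.4017,.3637),.0875),(.885,1.008,2.117,np.hypot(.4036,.3657),.2035)]
    A=[];b=[]
    for q2,q3,q5,r,z in D:
        p=q2+q3;s=p+q5
        A.append([1,0,np.sin(q2),np.sin(p),np.cos(p),np.sin(s)]);b.append(r)
        A.append([0,1,np.cos(q2),np.cos(p),-np.sin(p),np.cos(s)]);b.append(z)
    return np.linalg.lstsq(np.array(A),np.array(b),rcond=None)[0],np.array(A),np.array(b)
E
python3 - <<'E'
from h import *
from scipy.optimize import fsolve
k,A,b=kin();print('a,H,L2,L3,b3,L5',k.round(3),abs(A@k-b).max())
a,H,L2,L3,b3,L5=k
def ik(r,z,s):
    f=lambda q:[a+L2*np.sin(q[0])+L3*np.sin(q[0]+q[1])+b3*np.cos(q[0]+q[1])+L5*np.sin(s)-r,H+L2*np.cos(q[0])+L3*np.cos(q[0]+q[1])-b3*np.sin(q[0]+q[1])+L5*np.cos(s)-z]
    q,_,ok,_=fsolve(f,[.5,1.5],full_output=1);return np.r_[q,s-q.sum()].round(3),ok
print('check min',ik(.375,.1,np.pi),ik(.9,.1,np.pi))
for tilt in(40,30,20):
  t=np.radians(tilt);print(tilt,'outward',ik(.475,.015,np.pi-t),ik(.475,.1,np.pi-t),'inward',ik(.50,.015,np.pi+t))
E
```

```text
a,H,L2,L3,b3,L5 [0.01  0.276 0.588 0.391 0.11  0.336] 0.001300813179780702
check min (array([0.398, 2.122, 0.621]), 1) (array([1.044, 0.593, 1.505]), 1)
40 outward (array([ 0.99 ,  2.513, -1.06 ]), 1) (array([ 0.627,  2.475, -0.659]), 1) inward (array([0.964, 1.32 , 1.556]), 1)
30 outward (array([ 0.776,  2.375, -0.533]), 1) (array([ 0.485,  2.323, -0.189]), 1) inward (array([0.872, 1.455, 1.338]), 1)
20 outward (array([ 0.671,  2.231, -0.11 ]), 1) (array([0.437, 2.175, 0.18 ]), 1) inward (array([0.789, 1.595, 1.107]), 1)
```

Outward at the rest is out of range (q5 < 0), so the motor will lie rear-outward with the tool heading inward. I'll tilt the tool to vertical, yaw +242°, then tilt 40°.

```bash
python3 - <<'E'
from h import *
plan([.42,-.34,.30],tool(138,0),0)
E
```

```text
t 6.03 now [ 0.4035 -0.3656  0.2032] -> tcp [ 0.42  -0.34   0.281] units [0.824 1.281 3.888]
turn deg 50.2 shares [-0.1866 -0.2072  0.0003] min rows 8 q [-0.875  0.885  1.008 -0.127  2.117  1.414] F [ 0.4 -0.6 -2.7] w 0.393
```

```bash
python3 -m handwheel '[0.08,0.13,0.39,-0.0187,-0.0207,0,1,0.08,0.13,0.39,-0.0187,-0.0207,0,1,0.08,0.13,0.39,-0.0187,-0.0207,0,1,0.08,0.13,0.39,-0.0187,-0.0207,0,1,0.08,0.13,0.39,-0.0187,-0.0207,0,1,0.08,0.13,0.39,-0.0187,-0.0207,0,1,0.08,0.13,0.39,-0.0187,-0.0207,0,1,0.08,0.13,0.39,-0.0187,-0.0207,0,1,0.08,0.13,0.39,-0.0187,-0.0207,0,1,0.08,0.13,0.39,-0.0187,-0.0207,0,1,0,0,0,0,0,0,1]'; python3 - <<'E'
from h import *
a=np.radians(19.9);g=np.array([.4847,-.1015,.0268])+.0275*np.array([np.cos(a),np.sin(a),0]);print('grasp goal',g)
plan(g+[0,0,.15],tool(19.9,-40),0)
plan(g+[0,0,.25],tool(19.9,0),0)
c=bot.camera('scene');save('scene4',c['frame'],(0,60,250,300),2.4)
E
```

```text
t: 6.95
position: [0.4169, -0.3356, 0.2825]
orientation: [-2.932, 1.127, 0.003]
contact_force: [-1.2, 1.5, -3.5]
width: 0.393
grasp goal [ 0.51055792 -0.09213956  0.0268    ]
t 6.95 now [ 0.4169 -0.3356  0.2825] -> tcp [ 0.4991 -0.0963  0.1622] units [ 4.11  11.964 -6.014]
turn deg 122.2 shares [-0.2611  0.051  -0.6245] min rows 18 q [-0.886  0.313  1.546 -0.     1.285  1.418] F [-1.2  1.5 -3.5] w 0.393
t 6.95 now [ 0.4169 -0.3356  0.2825] -> tcp [ 0.5106 -0.0921  0.2578] units [ 4.684 12.172 -1.236]
turn deg 118.1 shares [-8.000e-04  1.000e-04 -6.559e-01] min rows 17 q [-0.886  0.313  1.546 -0.     1.285  1.418] F [-1.2  1.5 -3.5] w 0.393
```

View pics/scene4.png

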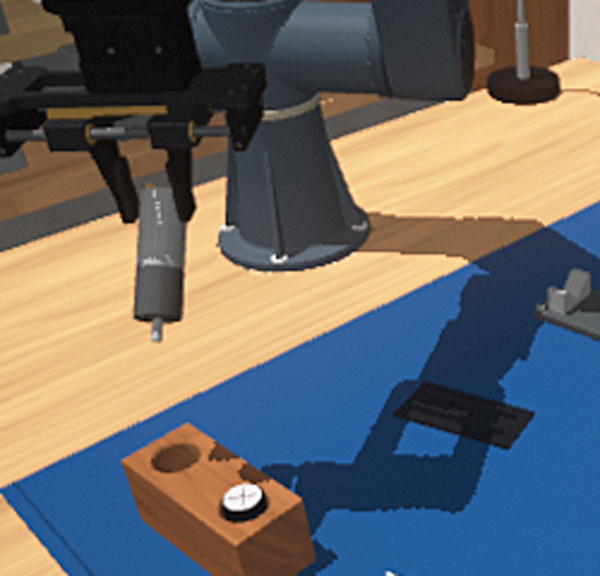

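The motor is held firmly, gearbox down and out at (160,300). Now I'll yaw it while moving over the rest.

```bash
python3 -m handwheel '[0.13,0.35,0,0,0,0.0384,1,0.13,0.35,0,0,0,0.0384,1,0.13,0.35,0,0,0,0.0384,1,0.13,0.35,0,0,0,0.0384,1,0.13,0.35,0,0,0,0.0384,1,0.13,0.35,0,0,0,0.0384,1,0.13,0.35,0,0,0,0.0384,1,0.13,0.35,0,0,0,0.0384,1,0.13,0.35,0,0,0,0.0384,1,0.13,0.35,0,0,0,0.0384,1,0.13,0.35,0,0,0,0.0384,1,0.13,0.35,0,0,0,0.0384,1,0.13,0.35,0,0,0,0.0384,1,0.13,0.35,0,0,0,0.0384,1,0.13,0.35,0,0,0,0.0384,1,0.13,0.35,0,0,0,0.0384,1,0.13,0.35,0,0,0,0.0384,1,0.13,0.35,0,0,0,0.0384,1]' && python3 -m handwheel '[0.13,0.35,0,0,0,0.0384,1,0.13,0.35,0,0,0,0.0384,1,0.13,0.35,0,0,0,0.0384,1,0.13,0.35,0,0,0,0.0384,1,0.13,0.35,0,0,0,0.0384,1,0.13,0.35,0,0,0,0.0384,1,0.13,0.35,0,0,0,0.0384,1,0.13,0.35,0,0,0,0.0384,1,0.13,0.35,0,0,0,0.0384,1,0.13,0.35,0,0,0,0.0384,1,0.13,0.35,0,0,0,0.0384,1,0.13,0.35,0,0,0,0.0384,1,0.13,0.35,0,0,0,0.0384,1,0.13,0.35,0,0,0,0.0384,1,0.13,0.35,0,0,0,0.0384,1,0.13,0.35,0,0,0,0.0384,1,0.13,0.35,0,0,0,0.0384,1,0,0,0,0,0,0,1]'; python3 - <<'E'
from h import *
g=np.array([.5106,-.0921,.0268])
plan(g+[0,0,.12],tool(19.9,-40),0)
E
```

```text
t: 8.5
position: [0.4664, -0.2137, 0.2797]
orientation: [-2.356, -2.072, 0.002]
contact_force: [0.0, 0.6, -4.3]
width: 0.388
t: 10.0
position: [0.5111, -0.0939, 0.2798]
orientation: [0.545, -3.09, -0.006]
contact_force: [0.8, -1.1, -3.9]
width: 0.395
t 10.00 now [ 0.5111 -0.0939  0.2798] -> tcp [ 0.4991 -0.0963  0.1322] units [-0.597 -0.12  -7.375]
turn deg 39.8 shares [-7.670e-02  2.076e-01 -1.000e-04] min rows 6 q [-3.980e-01  2.940e-01  1.584e+00  1.000e-03  1.269e+00 -2.318e+00] F [ 0.8 -1.1 -3.9] w 0.395
```

```bash
python3 -m handwheel '[-0.06,-0.01,-0.7,-0.0077,0.0208,0,1,-0.06,-0.01,-0.7,-0.0077,0.0208,0,1,-0.06,-0.01,-0.7,-0.0077,0.0208,0,1,-0.06,-0.01,-0.7,-0.0077,0.0208,0,1,-0.06,-0.01,-0.7,-0.0077,0.0208,0,1,0,0,0,0,0,0,1]'; python3 - <<'E'
from h import *
g=np.array([.5106,-.0921,.0268])
plan(g+[0,0,.12],tool(19.9,-40),0)
E
```

```text
t: 10.5
position: [0.5049, -0.0949, 0.2061]
orientation: [0.479, -2.749, 0.083]
contact_force: [1.6, 0.6, -4.3]
width: 0.392
t 10.50 now [ 0.5049 -0.0949  0.2061] -> tcp [ 0.4991 -0.0963  0.1322] units [-0.289 -0.068 -3.695]
turn deg 19.6 shares [-0.0377  0.1024  0.001 ] min rows 3 q [-0.273  0.529  1.469 -0.203  1.441 -2.133] F [ 1.6  0.6 -4.3] w 0.392
```

Good: q6 is moving away from its limit. Continuing.

```bash
python3 -m handwheel '[-0.06,-0.01,-0.7,-0.0077,0.0205,0,1,-0.06,-0.01,-0.7,-0.0075,0.0205,0,1,-0.06,-0.01,-0.7,-0.0075,0.0205,0,1,-0.06,-0.02,-0.7,-0.0075,0.0205,0,1,-0.05,-0.02,-0.7,-0.0075,0.0205,0.001,1,0,0,-0.2,0,0,0,1,0,0,0,0,0,0,1]'; python3 - <<'E'
from h import *
g=np.array([.5106,-.0921,.0268])
plan(g,tool(19.9,-40),0)
for n in('scene','top'):
    c=bot.camera(n);u,v=map(int,proj(c,[.4847,-.1015,.06]));save(n+'5',c['frame'],(max(u-70,0),max(v-60,0),u+70,v+60),5)
E
```

```text
t: 11.08
position: [0.4986, -0.0969, 0.1352]
orientation: [0.426, -2.419, 0.157]
contact_force: [0.3, -0.4, -3.4]
width: 0.382
t 11.08 now [ 0.4986 -0.0969  0.1352] -> tcp [ 0.4991 -0.0963  0.0122] units [ 0.028  0.035 -6.149]
turn deg 0.4 shares [-0.      0.0021 -0.0007] min rows 1 q [-0.195  0.781  1.341 -0.339  1.632 -2.027] F [ 0.3 -0.4 -3.4] w 0.382
```

View pics/scene5.png

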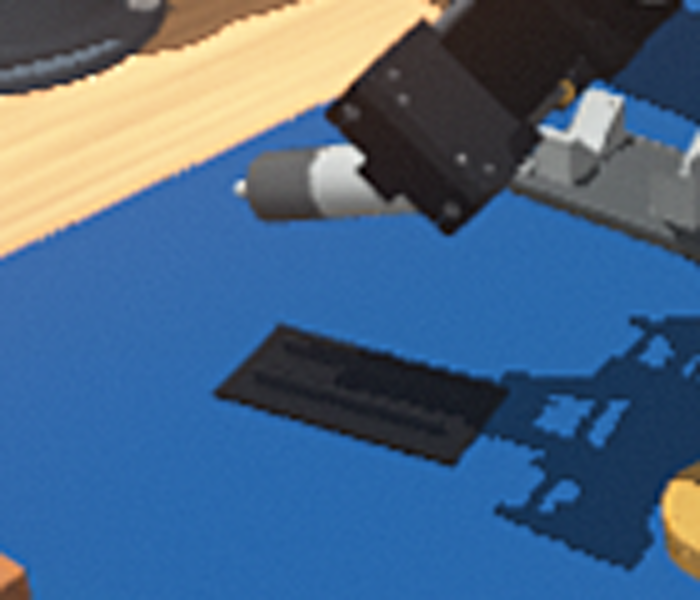

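View pics/top5.png

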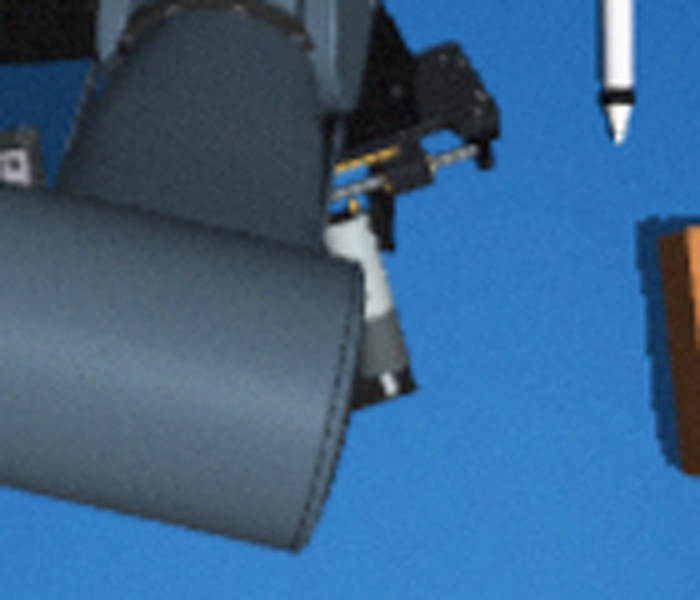

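The motor is over the rest and aligned in yaw, but in the scene crop it slopes (shaft tip at (240,187)), so the gearbox end looks low. I'll measure the pitch.

```bash
python3 - <<'E'
from h import *
a=np.radians(19.9);ex=np.array([np.cos(a),np.sin(a),0]);ey=np.array([-np.sin(a),np.cos(a),0])
for n in('scene','top'):
    c=bot.camera(n);P=cloud(c).reshape(-1,3);d=P-[.4847,-.1015,0]
    x=d@ex;y=d@ey;z=P[:,2];m=(abs(y)<.03)&(x>-.09)&(x<.0)&(z>.08)&(z<.2)
    for lo in np.arange(-.09,.0,.01):
        k=m&(x>=lo)&(x<lo+.01)
        if k.sum()>3: print(n,round(lo,3),k.sum(),'z max/min',z[k].max().round(4),z[k].min().round(4),'y',y[k].min().round(4),y[k].max().round(4))
E
```

```text
scene -0.06 4 z max/min 0.1231 0.1195 y -0.0051 -0.0015
scene -0.05 29 z max/min 0.1434 0.1181 y -0.0169 0.0033
scene -0.04 50 z max/min 0.1467 0.1146 y -0.0187 0.0104
scene -0.03 49 z max/min 0.1494 0.1186 y -0.0204 0.0072
scene -0.02 50 z max/min 0.1534 0.1187 y -0.019 0.0036
scene -0.01 52 z max/min 0.1563 0.1198 y -0.0205 0.0013
top -0.06 8 z max/min 0.1279 0.1199 y -0.0018 0.0053
top -0.05 27 z max/min 0.1437 0.1292 y -0.0149 0.0163
top -0.04 29 z max/min 0.1512 0.1339 y -0.0147 0.0147
top -0.03 28 z max/min 0.1506 0.133 y -0.0162 0.0126
top -0.02 21 z max/min 0.1539 0.1403 y -0.0153 0.0067
top -0.01 21 z max/min 0.1583 0.1417 y -0.0161 0.0036
```

The gearbox end sags about 16°, having turned in the grip about the jaw axis. I'll tilt the tool a further 14°, lower slowly, and let the ribs level the rest.

```bash
python3 - <<'E'
from h import *
g=np.array([.5106,-.0921,.0268])
plan(g+[0,0,.03],tool(19.9,-54),0)
E
```

```text
t 11.28 now [ 0.4992 -0.0976  0.139 ] -> tcp [ 0.4961 -0.0973  0.0456] units [-0.154  0.013 -4.668]
turn deg 14.6 shares [-0.0259  0.0768 -0.0009] min rows 3 q [-0.195  0.774  1.341 -0.34   1.634 -2.028] F [-1.4 -0.1 -3.2] w 0.384
```

```bash
python3 -m handwheel '[-0.02,0,-0.55,-0.0043,0.0128,0,1,-0.02,0,-0.55,-0.0043,0.0128,0,1,-0.02,0,-0.55,-0.0043,0.0128,0,1,-0.02,0,-0.55,-0.0043,0.0128,0,1,-0.02,0,-0.55,-0.0043,0.0128,0,1,-0.02,0,-0.55,-0.0043,0.0128,0,1,0,0,-0.5,0,0,0,1,0,0,-0.3,0,0,0,1,0,0,0,0,0,0,1,0,0,0,0,0,0,1]';  python3 - <<'E'
from h import *
g=np.array([.5106,-.0921,.0268])
plan(g,tool(19.9,-54),0)
a=np.radians(19.9);ex=np.array([np.cos(a),np.sin(a),0]);ey=np.array([-np.sin(a),np.cos(a),0])
for n in('scene','top'):
    c=bot.camera(n);P=cloud(c).reshape(-1,3);d=P-[.4847,-.1015,0]
    x=d@ex;y=d@ey;z=P[:,2];m=(abs(y)<.03)&(x>-.09)&(x<.0)&(z>.03)&(z<.2)
    for lo in np.arange(-.09,.0,.01):
        k=m&(x>=lo)&(x<lo+.01)
        if k.sum()>3: print(n,round(lo,3),k.sum(),'z max/min',z[k].max().round(4),z[k].min().round(4),'y',y[k].min().round(4),y[k].max().round(4))
    u,v=map(int,proj(c,[.4847,-.1015,.03]));save(n+'6',c['frame'],(max(u-70,0),max(v-60,0),u+70,v+60),5)
E
```

```text
t: 12.12
position: [0.4965, -0.0973, 0.0562]
orientation: [0.385, -2.17, 0.194]
contact_force: [0.6, 0.0, -3.1]
width: 0.382
t 12.12 now [ 0.4965 -0.0973  0.0562] -> tcp [ 0.4961 -0.0973  0.0156] units [-0.017 -0.    -2.031]
turn deg 0.2 shares [-0.0004 -0.0008 -0.001 ] min rows 1 q [-0.157  1.022  1.213 -0.412  1.769 -1.973] F [ 0.6  0.  -3.1] w 0.382
scene -0.07 6 z max/min 0.0584 0.0527 y -0.0022 0.0003
scene -0.06 4 z max/min 0.0603 0.0563 y -0.0038 0.0008
scene -0.05 43 z max/min 0.0754 0.0492 y -0.0176 0.0083
scene -0.04 47 z max/min 0.0757 0.0457 y -0.0172 0.0097
scene -0.03 50 z max/min 0.0767 0.0433 y -0.0182 0.0097
scene -0.02 51 z max/min 0.0786 0.0458 y -0.0189 0.0091
scene -0.01 44 z max/min 0.0787 0.0502 y -0.018 0.0086
top -0.07 5 z max/min 0.0605 0.0562 y -0.0002 0.0063
top -0.06 7 z max/min 0.0609 0.0547 y -0.0016 0.0052
top -0.05 28 z max/min 0.0762 0.0582 y -0.0137 0.0194
top -0.04 33 z max/min 0.0817 0.0561 y -0.0158 0.0196
top -0.03 29 z max/min 0.0796 0.0578 y -0.0155 0.0192
top -0.02 28 z max/min 0.0799 0.0585 y -0.0157 0.02
top -0.01 33 z max/min 0.0808 0.057 y -0.016 0.0198
```

View pics/scene6.png

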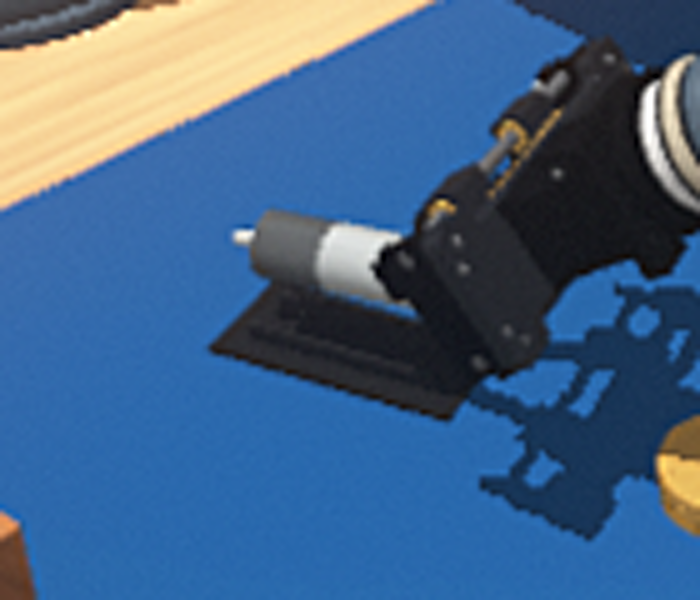

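The motor is nearly level, with the gearbox face at about -51 mm from the rest's middle, as wanted. I'll lower gently until contact.

```bash
python3 -m handwheel '[0,0,-0.3,0,0,0,1,0,0,-0.3,0,0,0,1,0,0,-0.3,0,0,0,1,0,0,-0.3,0,0,0,1,0,0,-0.2,0,0,0,1,0,0,-0.15,0,0,0,1,0,0,0,0,0,0,1,0,0,0,0,0,0,1]'; python3 -m handwheel '[0,0,-0.06,0,0,0,1,0,0,-0.06,0,0,0,1,0,0,-0.06,0,0,0,1,0,0,0,0,0,0,1]'
```

```text
t: 12.88
position: [0.496, -0.0971, 0.0241]
orientation: [0.386, -2.167, 0.194]
contact_force: [-0.7, -0.3, -2.5]
width: 0.386
t: 13.22
position: [0.4965, -0.0971, 0.0208]
orientation: [0.386, -2.169, 0.194]
contact_force: [1.0, -0.5, -2.1]
width: 0.385
```

```bash
python3 -m handwheel '[0,0,-0.05,0,0,0,1,0,0,-0.05,0,0,0,1,0,0,0,0,0,0,1]';python3 -m handwheel '[0,0,-0.05,0,0,0,1,0,0,-0.05,0,0,0,1,0,0,0,0,0,0,1]'; python3 -m handwheel '[0,0,-0.05,0,0,0,1,0,0,0,0,0,0,1,0,0,0,0,0,0,1]'
```

```text
t: 13.47
position: [0.4966, -0.0975, 0.02]
orientation: [0.385, -2.167, 0.195]
contact_force: [1.3, -1.2, 4.1]
width: 0.381
t: 13.72
position: [0.4965, -0.0976, 0.0196]
orientation: [0.384, -2.166, 0.196]
contact_force: [2.9, -0.1, 10.3]
width: 0.385
t: 13.97
position: [0.4966, -0.0976, 0.0195]
orientation: [0.384, -2.165, 0.197]
contact_force: [2.9, -0.1, 12.0]
width: 0.385
```

```bash
python3 -m handwheel '[0,0,0.06,0,0,0,1,0,0,0,0,0,0,1]'; python3 - <<'E'
from h import *
a=np.radians(19.9);ex=np.array([np.cos(a),np.sin(a),0]);ey=np.array([-np.sin(a),np.cos(a),0])
for n in('scene','top'):
    c=bot.camera(n);P=cloud(c).reshape(-1,3);d=P-[.4847,-.1015,0]
    x=d@ex;y=d@ey;z=P[:,2];m=(abs(y)<.03)&(x>-.09)&(x<.02)&(z>.016)&(z<.06)
    for lo in np.arange(-.09,.02,.01):
        k=m&(x>=lo)&(x<lo+.01)
        if k.sum()>3: print(n,round(lo,3),k.sum(),'z max/min',z[k].max().round(4),z[k].min().round(4),'y',y[k].min().round(4),y[k].max().round(4))
    u,v=map(int,proj(c,[.4847,-.1015,.03]));save(n+'7',c['frame'],(max(u-60,0),max(v-45,0),u+60,v+45),6.5)
E
```

```text
t: 14.13
position: [0.4966, -0.0976, 0.0196]
orientation: [0.385, -2.167, 0.196]
contact_force: [3.7, -0.7, 8.9]
width: 0.383
scene -0.07 9 z max/min 0.0324 0.025 y -0.005 0.0015
scene -0.05 43 z max/min 0.0462 0.0161 y -0.0173 0.0088
scene -0.04 48 z max/min 0.0456 0.0167 y -0.0175 0.0076
scene -0.03 46 z max/min 0.0466 0.0202 y -0.0183 0.0091
scene -0.02 46 z max/min 0.0467 0.0169 y -0.0187 0.0088
scene -0.01 51 z max/min 0.0469 0.0197 y -0.0191 0.0113
scene -0.0 48 z max/min 0.0459 0.0162 y -0.0192 0.0098
scene 0.01 49 z max/min 0.0468 0.0185 y -0.0182 0.0093
top -0.07 4 z max/min 0.0318 0.0291 y 0.0001 0.0043
top -0.06 7 z max/min 0.0328 0.0287 y -0.0011 0.0056
top -0.05 28 z max/min 0.0477 0.0256 y -0.0144 0.0194
top -0.04 29 z max/min 0.0476 0.0264 y -0.0137 0.0195
top -0.03 28 z max/min 0.0473 0.027 y -0.0132 0.0195
top -0.02 29 z max/min 0.0456 0.0316 y -0.014 0.0199
top -0.01 29 z max/min 0.0498 0.0272 y -0.0145 0.0194
top -0.0 28 z max/min 0.0447 0.0318 y -0.0148 0.019
top 0.01 29 z max/min 0.0481 0.0254 y -0.0148 0.0192
```

View pics/scene7.png

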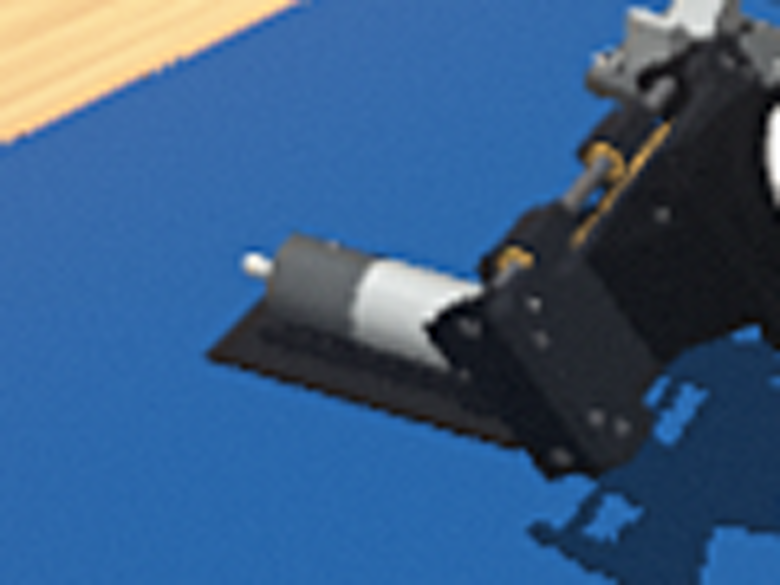

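It lies level on the ribs (top 46 mm all along, 44.4 expected within noise), with contact about 9 N. Releasing and backing out along the tool axis.

```bash
python3 -m handwheel '[0,0,0,0,0,0,0.5,0,0,0,0,0,0,0.3,0,0,0,0,0,0,0,0,0,0,0,0,0,0,0,0,0,0,0,0,0,0,0,0,0,0,0,0,0,0,0,0,0,0,0]'; python3 -m handwheel '[0.15,0.05,0.13,0,0,0,0,0.3,0.11,0.24,0,0,0,0,0.45,0.16,0.35,0,0,0,0,0.45,0.16,0.35,0,0,0,0,0.45,0.16,0.35,0,0,0,0,0.45,0.16,0.35,0,0,0,0,0.3,0.1,0.5,0,0,0,0,0,0,0.8,0,0,0,0,0,0,0.8,0,0,0,0,0,0,0.8,0,0,0,0,0,0,0.8,0,0,0,0,0,0,0,0,0,0,0]'; python3 - <<'E'
from h import *
plan([.4847,-.1015,.13],tool(19.9,0),0)
plan([.4847,-.1015,.13],tool(199.9,0),0)
c=bot.camera('scene');u,v=map(int,proj(c,[.4847,-.1015,.03]));save('scene8',c['frame'],(max(u-60,0),max(v-45,0),u+60,v+45),6.5);c=bot.camera('top');save('top8',c['frame'],(190,110,390,270),3.8)
E
```

```text
t: 14.82
position: [0.496, -0.0969, 0.0165]
orientation: [0.386, -2.168, 0.193]
contact_force: [0.2, 0.7, 0.1]
width: 0.829
t: 15.82
position: [0.5487, -0.0794, 0.1307]
orientation: [0.384, -2.174, 0.197]
contact_force: [0.8, -0.2, 0.1]
width: 1.003
t 15.82 now [ 0.5487 -0.0794  0.1307] -> tcp [ 0.4847 -0.1015  0.111 ] units [-3.201 -1.103 -0.984]
turn deg 53.9 shares [ 0.1026 -0.2814 -0.0008] min rows 8 q [-0.124  0.984  1.041 -0.412  1.969 -2.032] F [ 0.8 -0.2  0.1] w 1.003
t 15.82 now [ 0.5487 -0.0794  0.1307] -> tcp [ 0.4847 -0.1015  0.111 ] units [-3.201 -1.103 -0.984]
turn deg 179.9 shares [0.4255 0.1551 0.8907] min rows 26 q [-0.124  0.984  1.041 -0.412  1.969 -2.032] F [ 0.8 -0.2  0.1] w 1.003
```

View pics/scene8.png

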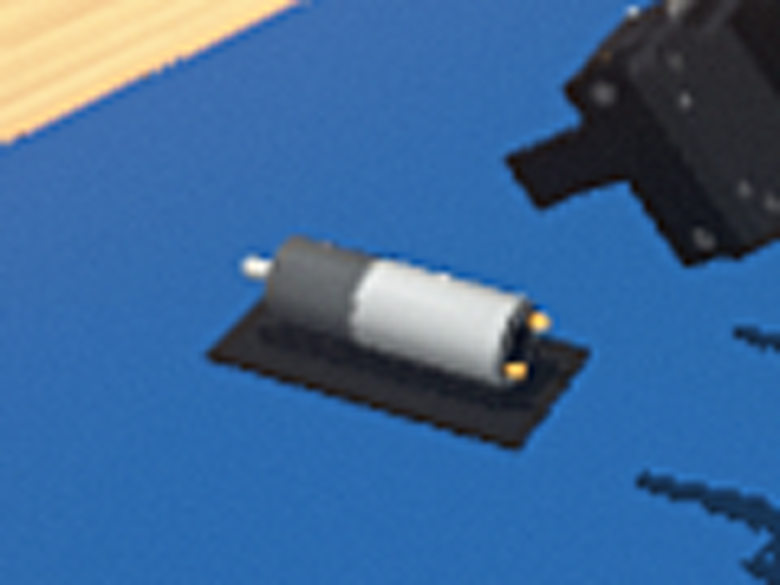

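View pics/top8.png

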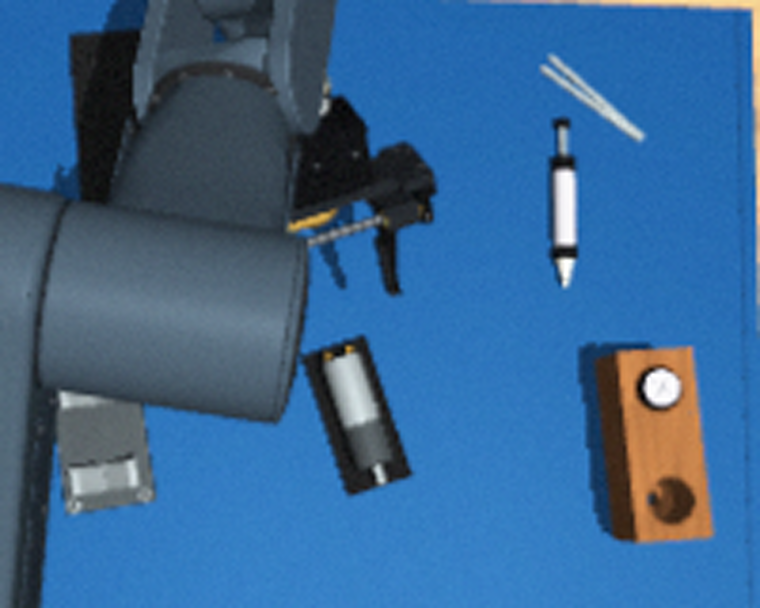

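It lies well on the ribs: the scene shows shaft (257,265) and terminals (540,320), and the top view shows it centred on the pad. Now I'll measure its mid point and bring the tool to vertical.

```bash
python3 -m handwheel '[-0.3,-0.1,0.1,0.0114,-0.0313,0,0,-0.3,-0.1,0.1,0.0114,-0.0313,0,0,-0.35,-0.12,0,0.0114,-0.0313,0,0,-0.35,-0.12,0,0.0114,-0.0313,0,0,-0.4,-0.14,0,0.0114,-0.0313,0,0,-0.4,-0.14,0,0.0114,-0.0313,0,0,-0.4,-0.14,-0.2,0.0114,-0.0313,0,0,-0.4,-0.14,-0.2,0.0114,-0.0313,0,0,-0.3,-0.1,-0.2,0.0114,-0.0313,0,0,0,0,0,0,0,0,0,0,0,0,0,0,0,0]'; python3 - <<'E'
from h import *
a=np.radians(19.9);ex=np.array([np.cos(a),np.sin(a),0]);ey=np.array([-np.sin(a),np.cos(a),0])
for n in('scene','top'):
    c=bot.camera(n);P=cloud(c).reshape(-1,3);d=P-[.4847,-.1015,0]
    x=d@ex;y=d@ey;z=P[:,2];m=(abs(y)<.03)&(abs(x)<.09)&(z>.036)&(z<.052)
    if m.sum()>5:
        Q=P[m];print(n,m.sum(),'x',np.sort(x[m])[[0,3,-4,-1]].round(4),'y',y[m].min().round(4),y[m].max().round(4),'z',z[m].max());print(cv2.minAreaRect((Q[:,:2]*1000).astype(np.float32)))
    save(n+'9',c['frame'],s=1.4)
plan([.4847,-.1015,.028],tool(19.9,0),0)
E
```

```text
t: 16.83
position: [0.4806, -0.1009, 0.1176]
orientation: [0.545, -3.086, -0.003]
contact_force: [0.2, 0.0, -0.1]
width: 1.004
scene 321 x [-0.0492 -0.0486  0.0552  0.0556] y -0.0192 0.0119 z 0.04747916402866981
((489.010986328125, -103.89144897460938), (104.68589782714844, 29.373018264770508), 21.750940322875977)
top 34 x [-0.0478 -0.0445  0.0004  0.0069] y -0.0125 0.0182 z 0.0483096079352916
((462.1409912109375, -105.55766296386719), (58.902679443359375, 14.349611282348633), 47.26582717895508)
t 16.93 now [ 0.4844 -0.1015  0.1181] -> tcp [ 0.4847 -0.1015  0.009 ] units [ 0.013  0.    -5.456]
turn deg 0.4 shares [ 0.0005 -0.0011 -0.0016] min rows 1 q [-0.431  0.478  1.831 -0.004  0.835 -2.351] F [ 0.5 -0.3  0.7] w 1.000
```

View pics/scene9.png

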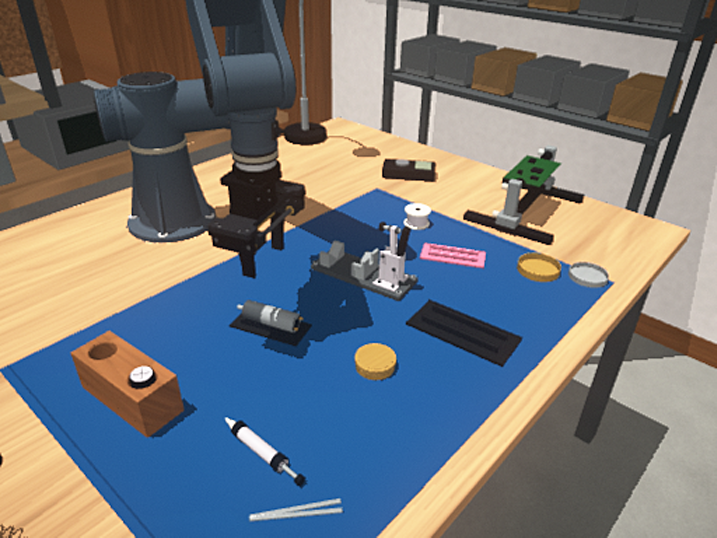

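The motor's mid lies within about 2 mm of the rest's middle. Descending around the middle.

```bash
python3 -m handwheel '[0.1,0.03,-0.5,0,-0.0011,-0.0016,0,0,0,-0.7,0,0,0,0,0,0,-0.7,0,0,0,0,0,0,-0.7,0,0,0,0,0,0,-0.7,0,0,0,0,0,0,-0.7,0,0,0,0,0,0,-0.6,0,0,0,0,0,0,-0.4,0,0,0,0,0,0,-0.2,0,0,0,0,0,0,0,0,0,0,0,0,0,0,0,0,0,0]'; python3 - <<'E'
from h import *
plan([.4865,-.1009,.0285],tool(19.9,0),0)
c=bot.camera('scene');u,v=map(int,proj(c,[.4847,-.1015,.03]));save('scene10',c['frame'],(max(u-60,0),max(v-45,0),u+60,v+45),6.5)
E
```

```text
t: 17.85
position: [0.486, -0.1003, 0.0141]
orientation: [0.544, -3.094, 0.002]
contact_force: [0.1, 1.2, -0.0]
width: 1.004
t 17.85 now [ 0.486  -0.1003  0.0141] -> tcp [ 0.4865 -0.1009  0.0095] units [ 0.023 -0.028 -0.228]
turn deg 0.1 shares [ 0.0004 -0.     -0.0003] min rows 1 q [-4.280e-01  6.710e-01  1.893e+00 -2.000e-03  5.770e-01 -2.346e+00] F [ 0.1  1.2 -0. ] w 1.004
```

View pics/scene10.png

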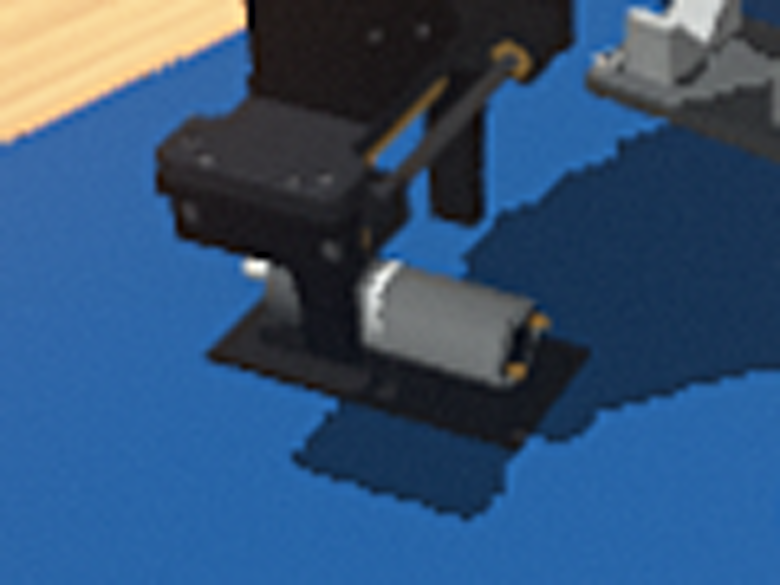

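```bash
python3 -m handwheel '[0.02,-0.02,-0.15,0,0,0,0,0,0,0,0,0,0,0.3,0,0,0,0,0,0,0.5,0,0,0,0,0,0,0.6,0,0,0,0,0,0,1,0,0,0,0,0,0,1,0,0,0,0,0,0,1,0,0,0,0,0,0,1,0,0,0,0,0,0,1,0,0,0,0,0,0,1]'; python3 -m handwheel '[0,0,0.1,0,0,0,1,0,0,0.3,0,0,0,1,0,0,0.6,0,0,0,1,0,0,0.8,0,0,0,1,0,0,0.8,0,0,0,1,0,0,0.8,0,0,0,1,0,0,0.8,0,0,0,1,0,0,0.8,0,0,0,1,0,0,0.8,0,0,0,1,0,0,0.7,0,0,0,1,0,0,0,0,0,0,1]'; python3 - <<'E'
from h import *
a=np.radians(10.7);F=np.array([.4595,.1382,0]);fx=np.array([np.cos(a),np.sin(a),0])
plan(F+fx*-.008+[0,0,.155],tool(10.7+180,0),0)
c=bot.camera('scene');save('scene11',c['frame'],(150,110,300,240),5)
E
```

```text
t: 18.73
position: [0.4857, -0.1008, 0.0112]
orientation: [0.543, -3.094, 0.001]
contact_force: [0.6, 0.3, 1.1]
width: 0.398
t: 19.65
position: [0.4874, -0.1014, 0.1441]
orientation: [-0.543, 3.09, -0.006]
contact_force: [-0.3, -0.4, 0.7]
width: 0.013
t 19.65 now [ 0.4874 -0.1014  0.1441] -> tcp [0.4516 0.1367 0.136 ] units [-1.788 11.906 -0.403]
turn deg 170.8 shares [-0.0023  0.0018  0.9488] min rows 25 q [-4.290e-01  4.350e-01  1.808e+00 -1.000e-03  8.930e-01 -2.347e+00] F [-0.3 -0.4  0.7] w 0.013
```

View pics/scene11.png

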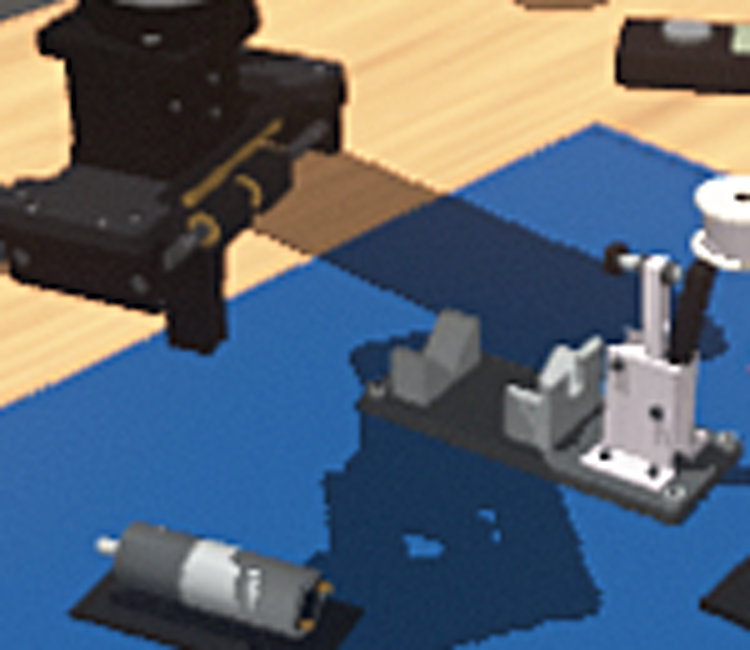

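The lift went up empty: the jaws shut to 0.013, so they had not built up force when the lift began. The motor still lies on the ribs at (220,575). I'll re-measure it and take it again, lower and with a longer wait.

```bash
python3 - <<'E'
from h import *
a=np.radians(19.9);ex=np.array([np.cos(a),np.sin(a),0]);ey=np.array([-np.sin(a),np.cos(a),0])
c=bot.camera('scene');P=cloud(c).reshape(-1,3);d=P-[.4847,-.1015,0]
x=d@ex;y=d@ey;z=P[:,2];m=(abs(y)<.03)&(abs(x)<.09)&(z>.032)&(z<.055)
print(m.sum(),'x',np.sort(x[m])[[0,3,-4,-1]].round(4),'y',y[m].min().round(4),y[m].max().round(4),'z',z[m].max())
for lo in np.arange(-.05,.05,.01):
    k=m&(x>=lo)&(x<lo+.01); i=np.argsort(-z[k])[:8]; print(round(lo,2),z[k].max().round(4),y[k][i].mean().round(4))
save('scene12',c['frame'],(150,200,240,260),8)
plan([.4865,-.1009,.0265],tool(19.9,0),0)
E
```

```text
393 x [-0.0501 -0.0481  0.0565  0.0588] y -0.0201 0.0126 z 0.04898810021731814
-0.05 0.0453 -0.0011
-0.04 0.0464 -0.0005
-0.03 0.0452 -0.0007
-0.02 0.046 -0.0029
-0.01 0.049 -0.0025
0.0 0.0466 -0.0017
0.01 0.0447 -0.001
0.02 0.047 -0.0023
0.03 0.0474 -0.0027
0.04 0.0482 -0.0025
t 19.75 now [ 0.4858 -0.1007  0.1416] -> tcp [ 0.4865 -0.1009  0.0075] units [ 0.037 -0.008 -6.707]
turn deg 0.1 shares [ 0.0004  0.0002 -0.0001] min rows 1 q [-4.300e-01  4.390e-01  1.810e+00 -1.000e-03  8.910e-01 -2.347e+00] F [-0.1  1.1 -1.4] w 0.005
```

View pics/scene12.png

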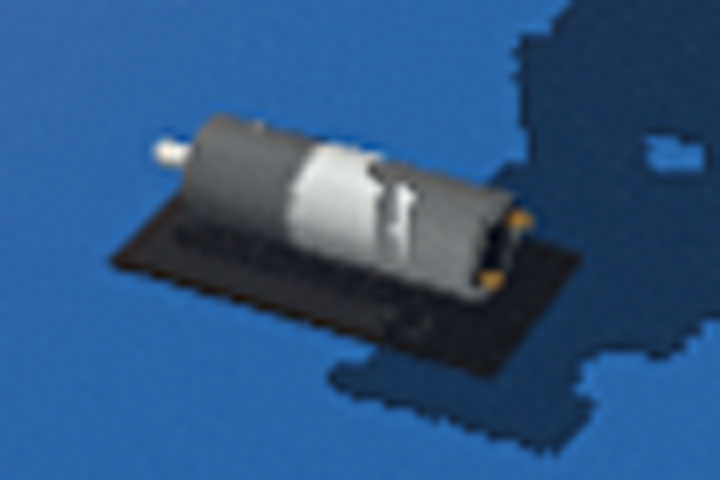

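```bash
python3 -m handwheel '[0.04,0,-0.3,0,0,0,0,0,0,-0.3,0,0,0,0,0,0,-0.3,0,0,0,0,0,0,-0.3,0,0,0,0,0,0,-0.3,0,0,0,0,0,0,-0.2,0,0,0,0,0,0,0,0,0,0,0,0,0,0,0,0,0,0,0,0,0,0,0,0,0,0,0,0,0,0,0,0]'; python3 -m handwheel '[0,0,-0.5,0,0,0,0,0,0,-0.7,0,0,0,0,0,0,-0.7,0,0,0,0,0,0,-0.7,0,0,0,0,0,0,-0.7,0,0,0,0,0,0,-0.7,0,0,0,0,0,0,-0.5,0,0,0,0,0,0,-0.3,0,0,0,0,0,0,-0.1,0,0,0,0,0,0,0,0,0,0,0,0,0,0,0,0,0,0]'; python3 - <<'E'
from h import *
plan([.4870,-.1007,.0270],tool(19.9,0),0)
E
```

```text
t: 20.58
position: [0.4868, -0.1009, 0.1074]
orientation: [-0.543, 3.094, -0.002]
contact_force: [-1.1, -1.4, -0.3]
width: 0.679
t: 21.5
position: [0.4869, -0.1009, 0.0096]
orientation: [-0.543, 3.094, -0.002]
contact_force: [0.8, 0.4, -0.2]
width: 0.997
t 21.50 now [ 0.4869 -0.1009  0.0096] -> tcp [ 0.487  -0.1007  0.008 ] units [ 0.007  0.012 -0.078]
turn deg 0.1 shares [ 0.0004  0.0001 -0.0001] min rows 1 q [-4.290e-01  6.800e-01  1.893e+00 -2.000e-03  5.680e-01 -2.346e+00] F [ 0.8  0.4 -0.2] w 0.997
```

```bash
python3 -m handwheel '[0,0,-0.07,0,0,0,1,0,0,0,0,0,0,1,0,0,0,0,0,0,1,0,0,0,0,0,0,1,0,0,0,0,0,0,1,0,0,0,0,0,0,1,0,0,0,0,0,0,1,0,0,0,0,0,0,1,0,0,0,0,0,0,1,0,0,0,0,0,0,1,0,0,0,0,0,0,1,0,0,0,0,0,0,1,0,0,0,0,0,0,1]'; python3 -m handwheel '[0,0,0.05,0,0,0,1,0,0,0.1,0,0,0,1,0,0,0.1,0,0,0,1,0,0,0.2,0,0,0,1,0,0,0.2,0,0,0,1,0,0,0,0,0,0,1]'
```

```text
t: 22.58
position: [0.4867, -0.1011, 0.0077]
orientation: [0.543, -3.094, 0.002]
contact_force: [-0.3, -1.9, -0.1]
width: 0.362
t: 23.08
position: [0.4869, -0.1008, 0.0216]
orientation: [-0.543, 3.094, -0.002]
contact_force: [-0.0, 0.0, -3.6]
width: 0.364
```

```bash
python3 -m handwheel '[0,0,0.4,0,0,0,1,0,0,0.4,0,0,0,1,0,0,0.4,0,0,0,1,0,0,0.4,0,0,0,1,0,0,0,0,0,0,1]'; python3 - <<'E'
from h import *
s=bot.read_state();print(s['position'],s['width'],s['contact_force'])
a=np.radians(19.9);ex=np.array([np.cos(a),np.sin(a),0]);ey=np.array([-np.sin(a),np.cos(a),0])
c=bot.camera('scene');P=cloud(c).reshape(-1,3);d=P-[.4847,-.1015,0]
x=d@ex;y=d@ey;z=P[:,2];m=(abs(y)<.022)&(abs(x)<.09)&(z>.02)&(z<.12)
for lo in np.arange(-.09,.08,.01):
    k=m&(x>=lo)&(x<lo+.01)
    if k.sum()>3:print(round(lo,2),k.sum(),z[k].max().round(4),z[k].min().round(4),y[k].min().round(4),y[k].max().round(4))
u,v=map(int,proj(c,[.4847,-.1015,.06]));save('scene13',c['frame'],(max(u-60,0),max(v-45,0),u+60,v+45),6.5)
E
```

```text
t: 23.5
position: [0.4877, -0.1013, 0.0547]
orientation: [-0.543, 3.092, -0.005]
contact_force: [0.5, -0.7, -3.3]
width: 0.365
[ 0.48770235 -0.10126528  0.05467995] 0.36502505618862746 [ 0.45213219 -0.74638695 -3.31751716]
-0.07 6 0.0778 0.0734 -0.0048 -0.0002
-0.05 25 0.0864 0.0608 -0.0189 -0.0113
-0.04 28 0.0888 0.0606 -0.0184 -0.0109
-0.03 29 0.0896 0.0623 -0.0195 -0.0112
-0.02 20 0.0851 0.0624 -0.0199 -0.0106
-0.01 25 0.1031 0.061 -0.0205 0.0174
-0.0 52 0.1102 0.0626 -0.0185 0.0192
0.01 86 0.1186 0.0628 -0.022 0.0218
0.02 54 0.0926 0.0605 -0.019 0.0086
0.03 51 0.0928 0.0622 -0.0196 0.007
0.04 56 0.0936 0.0634 -0.0197 0.0072
0.05 86 0.0933 0.0597 -0.0196 0.0133
0.06 6 0.0791 0.0706 -0.0138 0.0118
```

View pics/scene13.png

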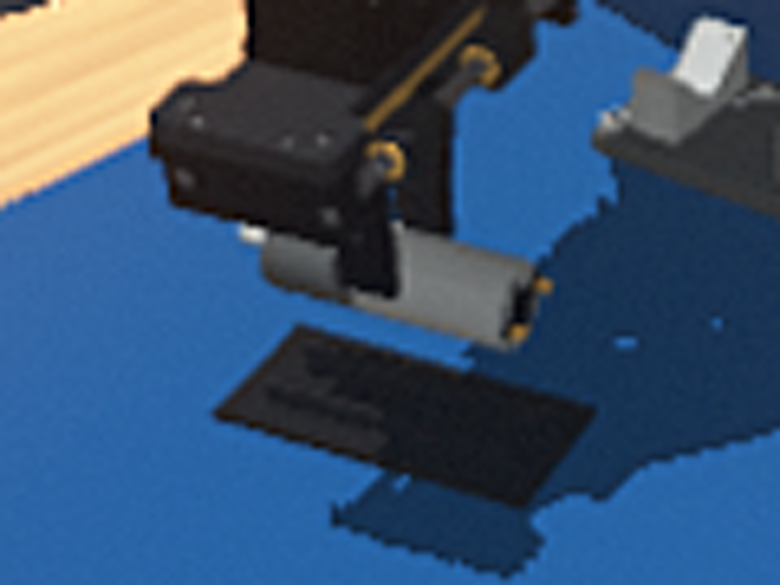

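It is held around the middle, level, with the axis 20 mm behind the TCP, clear of the rest. Now lifting, then yawing -189° over to the fixture.

```bash
python3 -m handwheel '[0,0,0.6,0,0,0,1,0,0,0.8,0,0,0,1,0,0,0.8,0,0,0,1,0,0,0.8,0,0,0,1,0,0,0.8,0,0,0,1,0,0,0.8,0,0,0,1,0,0,0.8,0,0,0,1,0,0,0.8,0,0,0,1,0,0,0.8,0,0,0,1,0,0,0.3,0,0,0,1,0,0,0,0,0,0,1]'; python3 -m handwheel '[-0.064,0.3,0,0,0,-0.0375,1,-0.064,0.4,0,0,0,-0.0375,1,-0.064,0.43,0,0,0,-0.0375,1,-0.064,0.43,0,0,0,-0.0375,1,-0.064,0.43,0,0,0,-0.0375,1,-0.064,0.43,0,0,0,-0.0375,1,-0.064,0.43,0,0,0,-0.0375,1,-0.064,0.43,0,0,0,-0.0375,1,-0.064,0.43,0,0,0,-0.0375,1,-0.064,0.43,0,0,0,-0.0375,1,-0.064,0.43,0,0,0,-0.0375,1,-0.064,0.43,0,0,0,-0.0375,1,-0.064,0.43,0,0,0,-0.0375,1,-0.064,0.43,0,0,0,-0.0375,1]'; python3 -m handwheel '[-0.064,0.43,0,0,0,-0.0375,1,-0.064,0.43,0,0,0,-0.0375,1,-0.064,0.43,0,0,0,-0.0375,1,-0.064,0.43,0,0,0,-0.0375,1,-0.064,0.43,0,0,0,-0.0375,1,-0.064,0.43,0,0,0,-0.0375,1,-0.064,0.43,0,0,0,-0.0375,1,-0.064,0.43,0,0,0,-0.0375,1,-0.064,0.43,0,0,0,-0.0375,1,-0.064,0.43,0,0,0,-0.0375,1,-0.064,0.43,0,0,0,-0.0375,1,-0.064,0.43,0,0,0,-0.0375,1,-0.064,0.43,0,0,0,-0.0375,1,-0.064,0.43,0,0,0,-0.0375,1,0,0,0,0,0,0,1]'; python3 - <<'E'
from h import *
a=np.radians(10.7);F=np.array([.4595,.1382,0]);fx=np.array([np.cos(a),np.sin(a),0])
plan(F+fx*-.008+[0,0,.12],tool(10.7+180,0),0)
for n in('scene','top'):
    c=bot.camera(n);u,v=map(int,proj(c,[.49,.14,.12]));save(n+'14',c['frame'],(max(u-70,0),max(v-55,0),u+70,v+55),5.5)
E
```

```text
t: 24.47
position: [0.4872, -0.1011, 0.1999]
orientation: [-0.543, 3.092, -0.004]
contact_force: [0.3, -0.2, -3.6]
width: 0.365
t: 25.63
position: [0.4673, 0.017, 0.1973]
orientation: [-1.909, -2.491, 0.002]
contact_force: [0.4, 0.6, -3.5]
width: 0.36
t: 26.88
position: [0.4491, 0.1379, 0.1974]
orientation: [-3.126, -0.298, 0.004]
contact_force: [0.1, 0.4, -3.8]
width: 0.365
t 26.88 now [0.4491 0.1379 0.1974] -> tcp [0.4516 0.1367 0.101 ] units [ 0.125 -0.058 -4.819]
turn deg 0.2 shares [-0.0004 -0.0008 -0.001 ] min rows 1 q [0.058 0.321 1.809 0.002 1.014 1.438] F [ 0.1  0.4 -3.8] w 0.365
```

View pics/scene14.png

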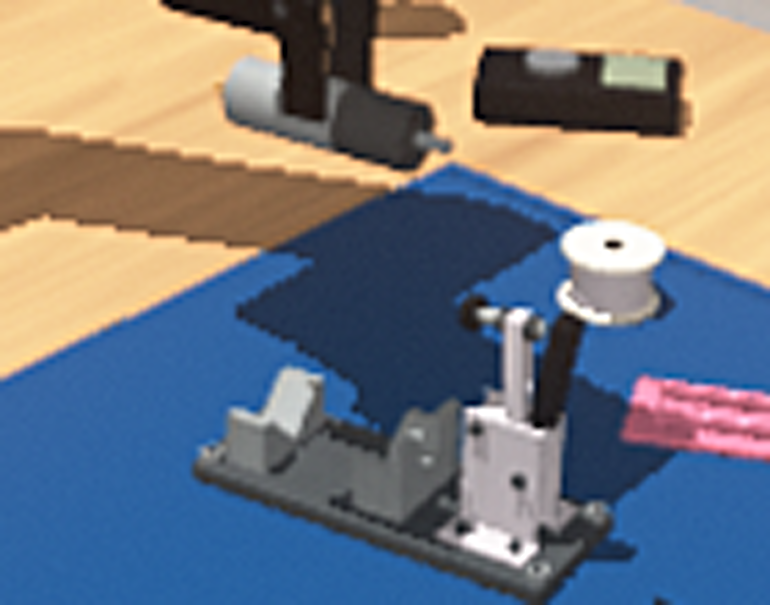

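View pics/top14.png

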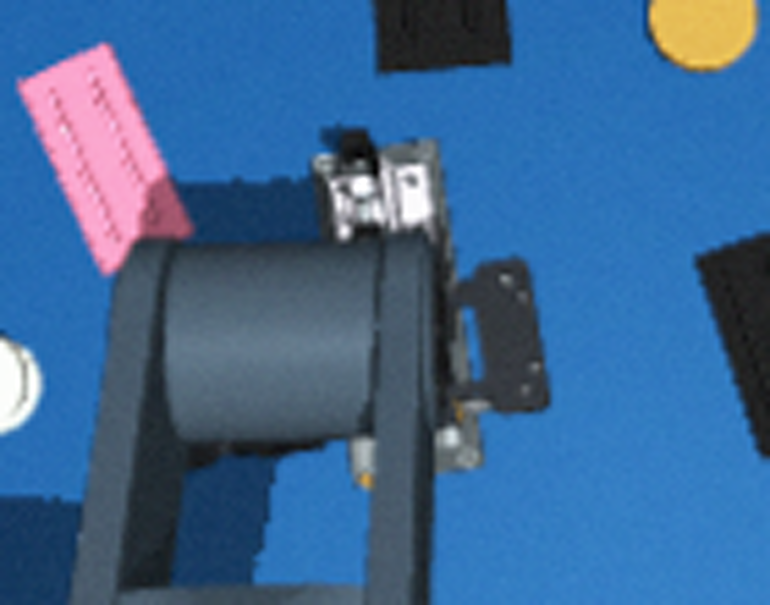

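The motor hangs level above the seat, shaft toward the stop plate and terminals at the open end. Next I'll measure the motor and fixture in the same view, so the calibration bias cancels.

```bash
cat > fx.py <<'E'
from h import *
a=np.radians(10.7);F=np.array([.4595,.1382,0]);fx=np.array([np.cos(a),np.sin(a),0]);fy=np.array([-np.sin(a),np.cos(a),0])
def loc(c):
    P=cloud(c).reshape(-1,3);d=P-F;return np.column_stack([d@fx,d@fy,P[:,2]])
def prof(c,zlo,zhi,x0=-.08,x1=.08,st=.01):
    L=loc(c);m=(abs(L[:,1])<.03)&(L[:,2]>zlo)&(L[:,2]<zhi)
    for lo in np.arange(x0,x1,st):
        k=m&(L[:,0]>=lo)&(L[:,0]<lo+st)
        if k.sum()>3:print(round(lo,3),k.sum(),'z',L[k,2].min().round(4),L[k,2].max().round(4),'y',L[k,1].min().round(4),L[k,1].max().round(4))
E
python3 - <<'E'
from fx import *
c=bot.camera('scene');prof(c,.19,.245,-.08,.08,.008)
L=loc(c)
for nm,k in(('base',(L[:,2]>.008)&(L[:,2]<.016)&(abs(L[:,1])<.06)&(L[:,0]>-.09)&(L[:,0]<.18)),('V1',(L[:,2]>.020)&(L[:,2]<.047)&(abs(L[:,1])<.045)&(L[:,0]>-.07)&(L[:,0]<-.01)),('V2+stop',(L[:,2]>.02)&(L[:,2]<.06)&(abs(L[:,1])<.045)&(L[:,0]>.01)&(L[:,0]<.075))):
    q=L[k];print(nm,k.sum(),cv2.minAreaRect((q[:,:2]*1000).astype(np.float32)),np.percentile(q[:,0],[1,99]).round(4),np.percentile(q[:,1],[1,99]).round(4))
print(bot.read_state()['position'])
E
```

```text
-0.064 19 z 0.2035 0.2347 y -0.0177 0.0051
-0.056 36 z 0.2013 0.2353 y -0.0191 0.0058
-0.048 31 z 0.2042 0.235 y -0.0187 0.0063
-0.04 28 z 0.2007 0.2351 y -0.0175 0.0008
-0.032 19 z 0.2015 0.234 y -0.0189 -0.0068
-0.024 28 z 0.2036 0.2445 y -0.0278 0.0209
-0.016 41 z 0.2041 0.244 y -0.0258 0.0226
-0.008 66 z 0.202 0.2443 y -0.0246 0.0225
-0.0 49 z 0.2041 0.2443 y -0.0258 0.0244
0.008 32 z 0.2034 0.2352 y -0.0174 0.0064
0.016 40 z 0.2024 0.2355 y -0.019 0.009
0.024 37 z 0.2044 0.2348 y -0.0187 0.0073
0.032 34 z 0.2031 0.2351 y -0.0181 0.0064
0.04 63 z 0.2008 0.2348 y -0.0201 0.017
0.048 10 z 0.216 0.2218 y -0.0032 0.0019
0.056 7 z 0.2142 0.2201 y -0.0028 0.0039
base 699 ((40.241600036621094, -0.5451087951660156), (89.90766906738281, 217.31773376464844), 89.29895782470703) [-0.0631  0.1471] [-0.0438  0.04  ]
V1 173 ((-39.68739318847656, -0.7148818969726562), (63.75092315673828, 26.32094955444336), 88.72002410888672) [-0.0526 -0.0271] [-0.0323  0.0297]
V2+stop 235 ((42.154541015625, -0.5774269104003906), (32.981117248535156, 65.56725311279297), 0.48402705788612366) [0.0268 0.0584] [-0.0327  0.0302]
[0.450081   0.1364895  0.19796709]
```

The motor's y offset matches the seat within 0.5 mm. Its gearbox face is at about x = 47 mm, so there is a 5 mm gap to the stop. I'll lower straight down and stop above the seat.

```bash
python3 -m handwheel '[0,0,-0.4,0,0,0,1,0,0,-0.7,0,0,0,1,0,0,-0.7,0,0,0,1,0,0,-0.7,0,0,0,1,0,0,-0.7,0,0,0,1,0,0,-0.7,0,0,0,1,0,0,-0.7,0,0,0,1,0,0,-0.7,0,0,0,1,0,0,-0.7,0,0,0,1,0,0,-0.6,0,0,0,1,0,0,-0.4,0,0,0,1,0,0,-0.2,0,0,0,1,0,0,0,0,0,0,1,0,0,0,0,0,0,1]'; python3 - <<'E'
from fx import *
c=bot.camera('scene');prof(c,.052,.1,-.08,.08,.008)
s=bot.read_state();d=s['position']-F;print(d@fx,d@fy,s['position'],s['contact_force'])
u,v=map(int,proj(c,[.49,.14,.06]));save('scene15',c['frame'],(u-60,v-50,u+60,v+40),6.5)
E
```

```text
t: 28.2
position: [0.4509, 0.1367, 0.0547]
orientation: [-3.127, -0.299, -0.001]
contact_force: [-1.0, -0.6, -2.9]
width: 0.365
-0.064 12 z 0.0625 0.0925 y -0.0169 -0.001
-0.056 25 z 0.0631 0.0917 y -0.0189 0.0001
-0.048 28 z 0.0613 0.0938 y -0.0181 -0.0011
-0.04 22 z 0.0638 0.0928 y -0.0179 -0.0011
-0.032 17 z 0.0634 0.092 y -0.0177 -0.0073
-0.024 15 z 0.065 0.0979 y -0.0251 0.0207
-0.016 35 z 0.0649 0.1 y -0.0271 0.0199
-0.008 39 z 0.0645 0.0994 y -0.0271 0.019
-0.0 51 z 0.0639 0.0999 y -0.026 0.028
0.008 32 z 0.0649 0.0918 y -0.0185 0.0054
0.016 32 z 0.0648 0.0923 y -0.0177 0.0053
0.024 29 z 0.0599 0.0918 y -0.0183 0.0124
0.032 31 z 0.0564 0.0928 y -0.0194 0.0052
0.04 60 z 0.057 0.0932 y -0.0183 0.0174
0.048 24 z 0.0543 0.0791 y -0.0285 0.0279
0.056 19 z 0.0521 0.0786 y -0.0289 0.0219
-0.008466170618585482 0.0001202433061892748 [0.45115871 0.13674627 0.05507228] [-0.07931191 -0.40534133 -3.08134726]
```

View pics/scene15.png

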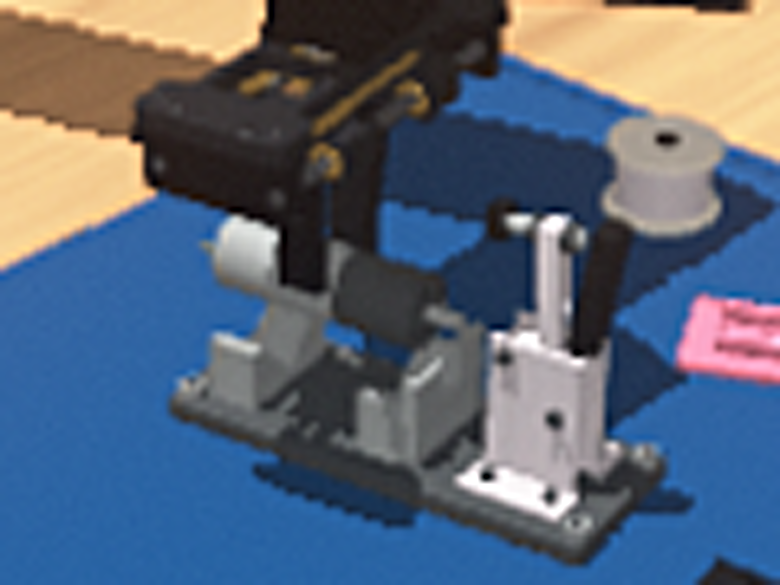

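The motor is poised above the V-blocks with the shaft lined up with the slot. Axis height is about 0.0745, so it has 29 mm to go. Lowering gently.

```bash
python3 -m handwheel '[0,0,-0.25,0,0,0,1,0,0,-0.25,0,0,0,1,0,0,-0.25,0,0,0,1,0,0,-0.2,0,0,0,1,0,0,-0.15,0,0,0,1,0,0,-0.1,0,0,0,1,0,0,0,0,0,0,1,0,0,0,0,0,0,1]'; python3 -m handwheel '[0,0,-0.05,0,0,0,1,0,0,-0.05,0,0,0,1,0,0,0,0,0,0,1]'; python3 -m handwheel '[0,0,-0.05,0,0,0,1,0,0,-0.05,0,0,0,1,0,0,0,0,0,0,1]'
```

```text
t: 28.92
position: [0.4506, 0.1368, 0.0306]
orientation: [-3.127, -0.299, -0.001]
contact_force: [-0.0, -0.4, -3.9]
width: 0.363
t: 29.17
position: [0.4507, 0.1368, 0.0287]
orientation: [-3.127, -0.299, -0.001]
contact_force: [-0.1, -0.2, -2.5]
width: 0.366
t: 29.42
position: [0.4508, 0.1367, 0.0271]
orientation: [-3.127, -0.299, -0.002]
contact_force: [-0.7, -1.8, 0.7]
width: 0.362
```

```bash
python3 -m handwheel '[0,0,-0.03,0,0,0,1,0,0,0,0,0,0,1]'; python3 -m handwheel '[0,0,-0.03,0,0,0,1,0,0,0,0,0,0,1]'; python3 -m handwheel '[0,0,-0.03,0,0,0,1,0,0,0,0,0,0,1]'; python3 - <<'E'
from fx import *
c=bot.camera('scene');prof(c,.05,.1,-.08,.08,.008)
u,v=map(int,proj(c,[.49,.14,.06]));save('scene16',c['frame'],(u-60,v-45,u+60,v+45),6.5)
E
```

```text
t: 29.58
position: [0.4509, 0.1365, 0.0269]
orientation: [-3.127, -0.299, -0.002]
contact_force: [-1.9, -3.0, 6.5]
width: 0.364
t: 29.75
position: [0.451, 0.1364, 0.0267]
orientation: [-3.127, -0.3, -0.003]
contact_force: [-1.9, -4.6, 9.7]
width: 0.363
t: 29.92
position: [0.451, 0.1363, 0.0265]
orientation: [3.127, 0.3, 0.003]
contact_force: [-2.4, -4.2, 14.2]
width: 0.366
-0.064 8 z 0.0521 0.0628 y -0.0175 -0.0062
-0.056 14 z 0.0506 0.0641 y -0.0181 -0.0044
-0.048 18 z 0.0509 0.067 y -0.0175 -0.0018
-0.04 11 z 0.051 0.0642 y -0.0169 -0.0028
-0.032 10 z 0.0513 0.062 y -0.0188 -0.0121
-0.024 10 z 0.0529 0.0814 y -0.0247 0.0191
-0.016 39 z 0.0519 0.0851 y -0.0278 0.0203
-0.008 60 z 0.0525 0.0973 y -0.0285 0.0255
-0.0 79 z 0.0514 0.0997 y -0.0298 0.0274
0.008 19 z 0.0526 0.0638 y -0.017 0.0053
0.016 19 z 0.0509 0.0642 y -0.019 0.0048
0.024 21 z 0.0516 0.0649 y -0.0178 0.0126
0.032 23 z 0.0513 0.0652 y -0.0173 0.0116
0.04 28 z 0.0502 0.0644 y -0.0151 0.0163
0.048 19 z 0.0512 0.0582 y -0.0297 0.0287
0.056 22 z 0.0504 0.0588 y -0.0296 0.0296
```

View pics/scene16.png

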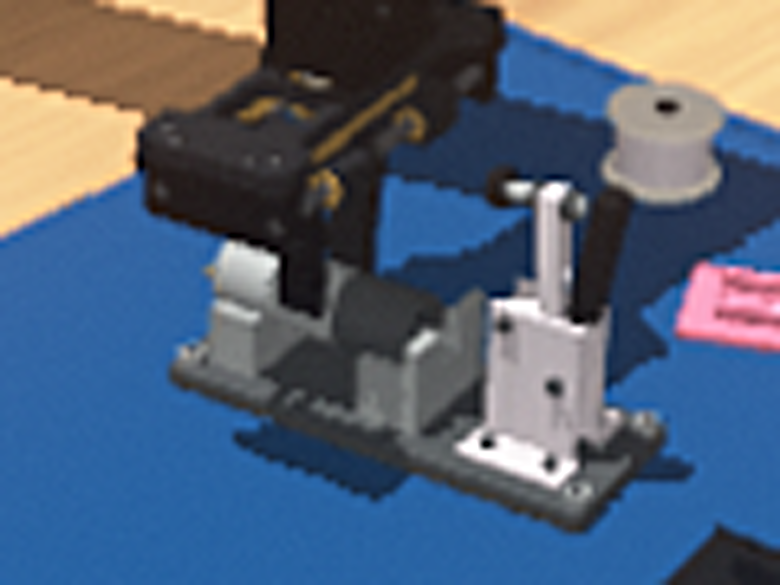

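Seated: top at 64 mm (63 expected), shaft in the slot. I'll relieve the downward load, then slide it along +x to the stop.

```bash
python3 -m handwheel '[0,-0.01,0.07,0,0,0,1,0,0,0,0,0,0,1]'; python3 -m handwheel '[0.05,0.009,0,0,0,0,1,0.05,0.009,0,0,0,0,1,0.05,0.009,0,0,0,0,1,0,0,0,0,0,0,1]'
```

```text
t: 30.13
position: [0.451, 0.1365, 0.0268]
orientation: [-3.127, -0.299, -0.003]
contact_force: [-1.4, -2.4, 4.3]
width: 0.368
t: 30.47
position: [0.451, 0.1364, 0.0266]
orientation: [3.127, 0.301, -0.007]
contact_force: [-3.8, -5.3, 10.5]
width: 0.362
```

```bash
python3 -m handwheel '[0.05,0.009,0,0,0,0,1,0,0,0,0,0,0,1]'; python3 -m handwheel '[0.05,0.009,0,0,0,0,1,0,0,0,0,0,0,1]'; python3 -m handwheel '[0.05,0.009,0,0,0,0,1,0,0,0,0,0,0,1]'
```

```text
t: 30.63
position: [0.451, 0.1364, 0.0265]
orientation: [3.127, 0.301, -0.011]
contact_force: [-4.7, -6.1, 10.5]
width: 0.36
t: 30.8
position: [0.4511, 0.1364, 0.0265]
orientation: [3.127, 0.301, -0.014]
contact_force: [-5.9, -6.7, 10.8]
width: 0.365
t: 30.97
position: [0.4511, 0.1364, 0.0265]
orientation: [3.127, 0.301, -0.017]
contact_force: [-7.2, -7.1, 12.6]
width: 0.362
```

```bash
python3 -m handwheel '[0,-0.03,0.08,0,0,0,1,0,0,0,0,0,0,1]'; python3 -m handwheel '[0,-0.03,0.08,0,0,0,1,0,0,0,0,0,0,1]'; python3 - <<'E'
from fx import *
s=bot.read_state();d=s['position']-F;print(d@fx,d@fy,s['position'],s['contact_force'],s['moment'],s['joint_pos'].round(4))
c=bot.camera('scene');save('scene17',c['frame'],(230,140,300,205),11)
c=bot.camera('top');save('top17',c['frame'],(190,170,260,260),6.5)
E
```

```text
t: 31.13
position: [0.4566, 0.1371, 0.0277]
orientation: [-3.126, -0.298, -0.001]
contact_force: [-0.0, 0.5, -3.2]
width: 0.365
t: 31.3
position: [0.4573, 0.1367, 0.0294]
orientation: [-3.126, -0.299, -0.002]
contact_force: [0.1, -0.4, -3.5]
width: 0.36
-0.002493407283664301 -0.0011037735371228132 [0.45725488 0.13665248 0.0293758 ] [ 0.09740745 -0.38692258 -3.48853418] [ 0.01706239 -0.01718791  0.03313835] [5.5000e-02 6.2770e-01 1.9363e+00 1.8000e-03 5.7620e-01 1.4339e+00]
```

View pics/scene17.png

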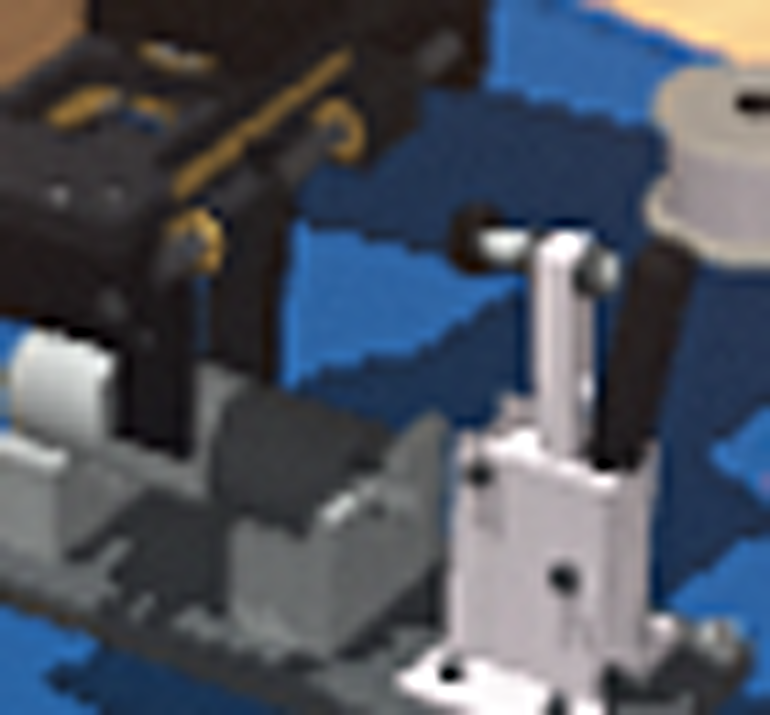

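View pics/top17.png

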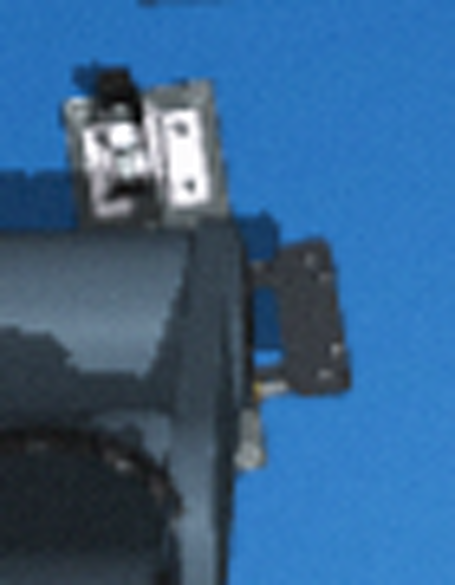

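It was friction. Now it's free of the V (force equals the weight) and moved forward. I'll correct y by about 1 mm and step forward to the stop, watching for force.

```bash
python3 -m handwheel '[0.01,0.045,-0.04,0,0,0,1,0,0,0,0,0,0,1]'; python3 -m handwheel '[0.04,0.008,0,0,0,0,1,0,0,0,0,0,0,1]'; python3 -m handwheel '[0.04,0.008,0,0,0,0,1,0,0,0,0,0,0,1]';
```

```text
t: 31.57
position: [0.4569, 0.1376, 0.0285]
orientation: [-3.126, -0.299, -0.001]
contact_force: [0.7, 0.6, -3.6]
width: 0.365
t: 31.73
position: [0.4579, 0.1377, 0.0287]
orientation: [-3.127, -0.299, -0.001]
contact_force: [0.5, -0.1, -3.0]
width: 0.362
t: 31.9
position: [0.4583, 0.1377, 0.0287]
orientation: [-3.127, -0.299, -0.0]
contact_force: [-0.4, 0.3, -2.6]
width: 0.363
```

```bash
python3 -m handwheel '[0.04,0.008,0,0,0,0,1,0,0,0,0,0,0,1]'; python3 -m handwheel '[0.04,0.008,0,0,0,0,1,0,0,0,0,0,0,1]'; python3 - <<'E'
from fx import *
c=bot.camera('scene');L=loc(c);print(np.linalg.norm(c['extrinsics'][:3,3]-[.5,.14,.06]))
m=(abs(L[:,1])<.006)&(L[:,2]>.055)&(L[:,2]<.08);print(np.sort(L[m,0])[::-1][:12].round(4))
save('scene18',c['frame'],(230,140,300,205),11)
E
```

```text
t: 32.07
position: [0.4583, 0.1378, 0.0286]
orientation: [-3.127, -0.299, 0.002]
contact_force: [-2.0, -0.6, -2.7]
width: 0.361
t: 32.23
position: [0.4583, 0.1379, 0.0285]
orientation: [-3.127, -0.299, 0.005]
contact_force: [-3.8, -2.1, -1.4]
width: 0.37
1.1672132070723227
[0.1274 0.1255 0.125  0.1249 0.1243 0.1224 0.1223 0.1217 0.0973 0.0893
 0.087  0.0864]
```

View pics/scene18.png

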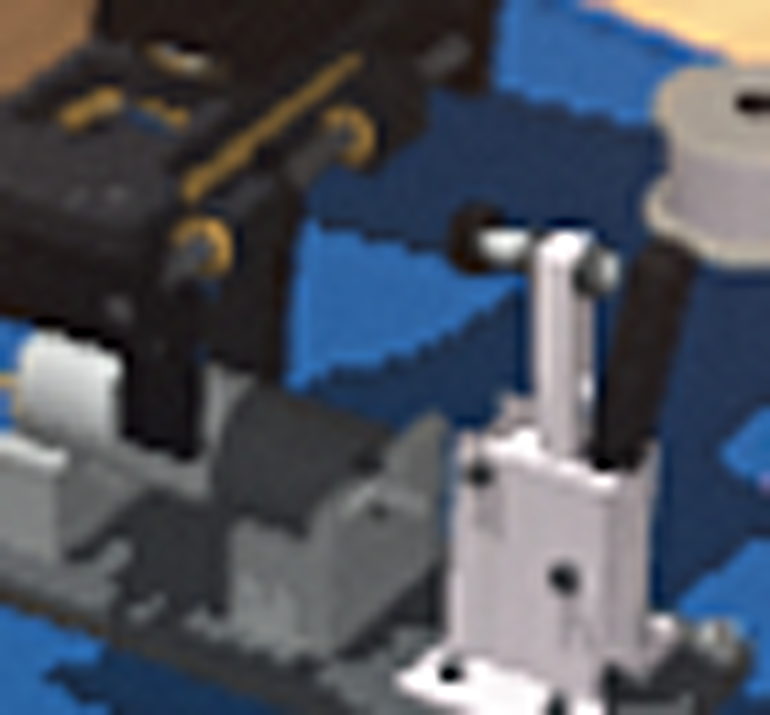

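The gearbox face now meets the stop: x is stuck at 0.4583 and the force is rising to 4 N. I'll keep this light preload and lower into the V.

```bash
python3 -m handwheel '[0,0,-0.04,0,0,0,1,0,0,0,0,0,0,1]'; python3 -m handwheel '[0,0,-0.04,0,0,0,1,0,0,0,0,0,0,1]'; python3 -m handwheel '[0,0,-0.04,0,0,0,1,0,0,0,0,0,0,1]'
```

```text
t: 32.45
position: [0.458, 0.1378, 0.0277]
orientation: [-3.127, -0.299, 0.005]
contact_force: [-4.2, -2.7, -1.1]
width: 0.366
t: 32.62
position: [0.4582, 0.1379, 0.027]
orientation: [-3.127, -0.299, 0.004]
contact_force: [-4.4, -1.3, 0.3]
width: 0.361
t: 32.78
position: [0.4583, 0.1378, 0.0268]
orientation: [-3.127, -0.3, 0.004]
contact_force: [-5.4, -2.1, 5.5]
width: 0.365
```

```bash
python3 -m handwheel '[0,0,0,0,0,0,0.5,0,0,0,0,0,0,0.4,0,0,0,0,0,0,0.2,0,0,0,0,0,0,0,0,0,0,0,0,0,0,0,0,0,0,0,0,0,0,0,0,0,0,0,0,0,0,0,0,0,0,0,0,0,0,0,0,0,0]'; python3 -m handwheel '[0,0,0.2,0,0,0,0,0,0,0.5,0,0,0,0,0,0,0.8,0,0,0,0,0,0,0.8,0,0,0,0,0,0,0.9,0,0,0,0,0,0,0.9,0,0,0,0,0,0,0.9,0,0,0,0,0,0,0.9,0,0,0,0,0,0,0.9,0,0,0,0,0,0,0.9,0,0,0,0,0,0,0,0,0,0,0]'; python3 - <<'E'
from fx import *
c=bot.camera('scene');prof(c,.047,.1,-.08,.08,.008)
save('scene19',c['frame'],(220,140,300,210),9.5)
c=bot.camera('top');save('top19',c['frame'],(190,165,260,255),6.5)
E
```

```text
t: 33.53
position: [0.4601, 0.1381, 0.0263]
orientation: [-3.127, -0.299, -0.001]
contact_force: [-0.4, 0.2, 0.1]
width: 0.945
t: 34.45
position: [0.4624, 0.1383, 0.1843]
orientation: [-3.127, -0.299, -0.014]
contact_force: [1.1, -0.2, 0.5]
width: 1.003
-0.056 12 z 0.0497 0.0646 y -0.0178 0.0102
-0.048 21 z 0.0471 0.065 y -0.0195 0.0068
-0.04 22 z 0.0475 0.0664 y -0.0185 0.0087
-0.032 23 z 0.0479 0.0642 y -0.0187 0.0102
-0.024 23 z 0.0486 0.0663 y -0.0179 0.0095
-0.016 22 z 0.0475 0.0658 y -0.0192 0.0123
-0.008 23 z 0.048 0.0627 y -0.018 0.0143
-0.0 18 z 0.0477 0.064 y -0.0193 0.0067
0.008 26 z 0.0478 0.0652 y -0.0213 0.0108
0.016 23 z 0.0475 0.0639 y -0.0191 0.012
0.024 22 z 0.0484 0.0641 y -0.0203 0.0038
0.032 23 z 0.0491 0.0653 y -0.0183 0.0074
0.04 24 z 0.0481 0.0637 y -0.0182 0.0119
0.048 40 z 0.0475 0.0651 y -0.0295 0.0296
0.056 27 z 0.047 0.0584 y -0.028 0.0294
```

View pics/scene19.png

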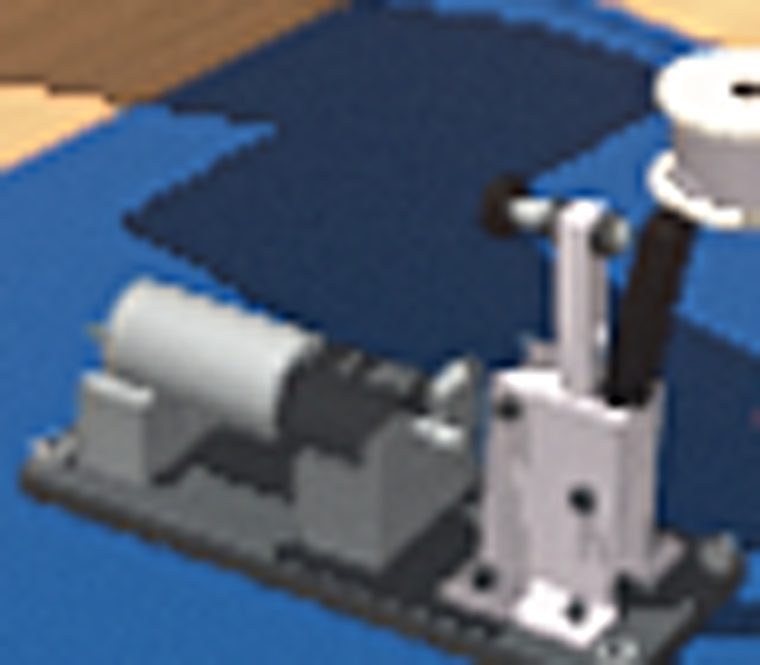

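View pics/top19.png

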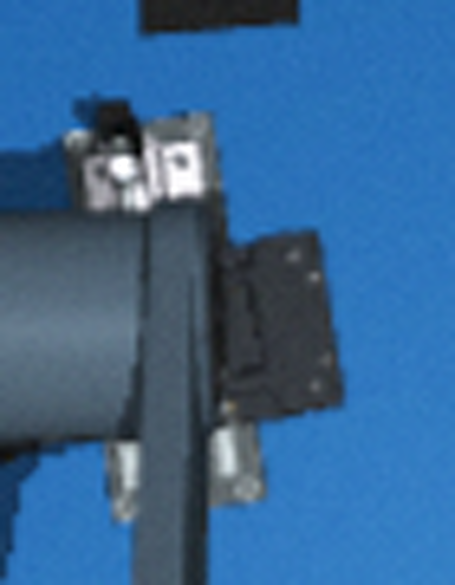

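The motor is seated: the top height is even at 64 to 65 mm, the rear face is at about -52 mm, the gearbox touches the stop plate, and the shaft is in the slot. Next is the handle. I'll locate its tip and plan the arc.

```bash
python3 - <<'E'
from fx import *
for n in('scene','top'):
    c=bot.camera(n);L=loc(c);f=c['frame'].reshape(-1,3).astype(int)
    m=(L[:,0]>.1)&(L[:,0]<.16)&(abs(L[:,1])<.03)&(L[:,2]>.09)&(L[:,2]<.16)&(f.max(1)<75)
    for lo in(.09,.10,.11,.12,.13,.14):
        k=m&(L[:,2]>=lo)&(L[:,2]<lo+.01)
        if k.sum()>2: print(n,lo,k.sum(),'x',L[k,0].min().round(4),L[k,0].max().round(4),'y',L[k,1].min().round(4),L[k,1].max().round(4),'z',L[k,2].max().round(4))
T=F+fx*.134-fy*.0005;plan(T+[0,0,.114+.019+.075],tool(190.7,0),0)
p0=np.array([.016,.062])
prev=p0
for d in range(5,76,5):
    t=np.radians(d);p=np.array([p0[0]*np.cos(t)+p0[1]*np.sin(t),-p0[0]*np.sin(t)+p0[1]*np.cos(t)])
    s=(p-prev)/.02;prev=p;w=fx*s[0];print(d,'row',w[:2].round(3),s[1].round(3),'tcp rel',p.round(4))
print((fy*5/180).round(4))
E
```

```text
scene 0.09 18 x 0.1189 0.132 y -0.0122 -0.0017 z 0.0993
scene 0.1 18 x 0.1199 0.1331 y -0.0123 0.003 z 0.1097
scene 0.11 17 x 0.1212 0.1342 y -0.0118 -0.002 z 0.1199
scene 0.12 17 x 0.1092 0.1365 y -0.0127 -0.003 z 0.1296
scene 0.13 22 x 0.1123 0.1372 y -0.0109 0.0014 z 0.1386
scene 0.14 16 x 0.1268 0.1381 y -0.0102 -0.0011 z 0.1483
top 0.09 4 x 0.116 0.1191 y -0.0074 -0.0036 z 0.0996
top 0.11 3 x 0.1198 0.1219 y -0.006 0.007 z 0.116
top 0.12 4 x 0.1217 0.1276 y -0.0085 -0.0042 z 0.1285
top 0.13 8 x 0.1179 0.1255 y -0.0052 0.0073 z 0.1398
top 0.14 16 x 0.1244 0.1332 y -0.0078 0.0088 z 0.1487
t 34.65 now [0.4591 0.138  0.1799] -> tcp [0.5913 0.1626 0.189 ] units [6.607 1.231 0.457]
turn deg 0.2 shares [-0.0002 -0.0003 -0.0012] min rows 1 q [5.800e-02 3.590e-01 1.808e+00 1.000e-03 9.750e-01 1.438e+00] F [-0.5  0.7 -0. ] w 0.999
5 row [0.262 0.05 ] -0.082 tcp rel [0.0213 0.0604]
10 row [0.255 0.048] -0.104 tcp rel [0.0265 0.0583]
15 row [0.245 0.046] -0.127 tcp rel [0.0315 0.0557]
20 row [0.233 0.044] -0.148 tcp rel [0.0362 0.0528]
25 row [0.219 0.041] -0.168 tcp rel [0.0407 0.0494]
30 row [0.204 0.039] -0.187 tcp rel [0.0449 0.0457]
35 row [0.187 0.035] -0.204 tcp rel [0.0487 0.0416]
40 row [0.169 0.032] -0.22 tcp rel [0.0521 0.0372]
45 row [0.15  0.028] -0.234 tcp rel [0.0552 0.0325]
50 row [0.129 0.024] -0.247 tcp rel [0.0578 0.0276]
55 row [0.107 0.02 ] -0.257 tcp rel [0.06   0.0225]
60 row [0.085 0.016] -0.266 tcp rel [0.0617 0.0171]
65 row [0.062 0.012] -0.272 tcp rel [0.063  0.0117]
70 row [0.038 0.007] -0.277 tcp rel [0.0637 0.0062]
75 row [0.015 0.003] -0.279 tcp rel [0.064  0.0006]
[-0.0052  0.0273  0.    ]
```

```bash
python3 -m handwheel '[0.3,0.05,0.5,0,0,0,0,0.7,0.12,0.5,0,0,0,0,0.7,0.12,0,0,0,0,0,0.7,0.12,0,0,0,0,0,0.7,0.12,0,0,0,0,0,0.7,0.12,0,0,0,0,0,0.7,0.12,0,0,0,0,0,0.7,0.12,0,0,0,0,0,0.7,0.12,0,0,0,0,0,0.5,0.1,0,0,0,0,0,0.2,0.03,0,0,0,0,0,0,0,0,0,0,0,0]'; python3 - <<'E'
from fx import *
T=F+fx*.134-fy*.0015;plan(T+[0,0,.114+.019],tool(190.7,0),0)
c=bot.camera('scene');save('scene20',c['frame'],(220,100,320,200),6)
E
```

```text
t: 35.65
position: [0.592, 0.1607, 0.1988]
orientation: [-3.127, -0.299, 0.002]
contact_force: [0.3, -0.7, 0.0]
width: 0.997
t 35.65 now [0.592  0.1607 0.1988] -> tcp [0.5914 0.1616 0.114 ] units [-0.029  0.044 -4.24 ]
turn deg 0.2 shares [-0.0002 -0.0005 -0.0012] min rows 1 q [8.300e-02 5.110e-01 1.460e+00 1.000e-03 1.171e+00 1.463e+00] F [ 0.3 -0.7  0. ] w 0.997
```

View pics/scene20.png

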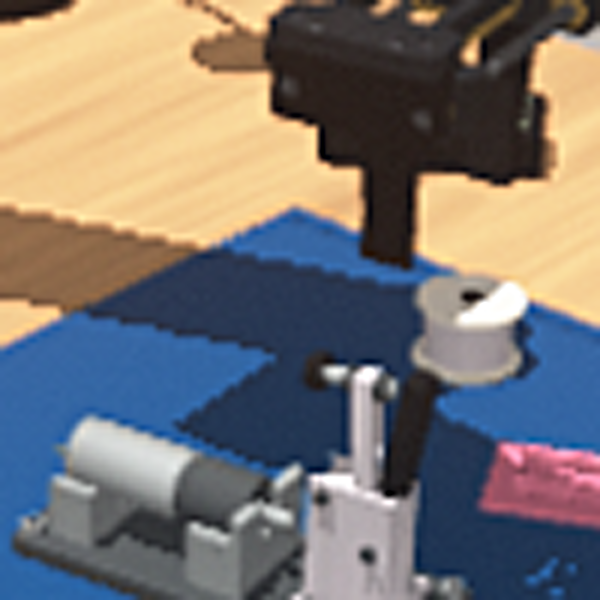

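The open gripper is over the handle at (420,385). Descending to straddle it and close.

```bash
python3 -m handwheel '[-0.03,0.04,-0.4,0,0,0,0,0,0,-0.6,0,0,0,0,0,0,-0.6,0,0,0,0,0,0,-0.6,0,0,0,0,0,0,-0.6,0,0,0,0,0,0,-0.6,0,0,0,0,0,0,-0.5,0,0,0,0,0,0,-0.25,0,0,0,0,0,0,0,0,0,0,0]'; python3 -m handwheel '[0,0,0,0,0,0,1,0,0,0,0,0,0,1,0,0,0,0,0,0,1,0,0,0,0,0,0,1,0,0,0,0,0,0,1,0,0,0,0,0,0,1,0,0,0,0,0,0,1,0,0,0,0,0,0,1,0,0,0,0,0,0,1,0,0,0,0,0,0,1,0,0,0,0,0,0,1,0,0,0,0,0,0,1,0,0,0,0,0,0,1,0,0,0,0,0,0,1]'; python3 - <<'E'
from fx import *
s=bot.read_state();d=s['position']-F;print(d@fx,d@fy,s['position'],s['contact_force'],s['width'])
c=bot.camera('scene');save('scene21',c['frame'],(220,100,320,200),6)
E
```

```text
t: 36.45
position: [0.5898, 0.1615, 0.1158]
orientation: [-3.127, -0.299, 0.004]
contact_force: [-0.5, -0.2, 1.2]
width: 1.001
t: 37.62
position: [0.5914, 0.1618, 0.1173]
orientation: [-3.126, -0.299, -0.001]
contact_force: [-0.5, 0.3, -0.1]
width: 0.19
0.13399872975001229 -0.0013525400437740698 [0.59141999 0.16175007 0.11730706] [-0.50905102  0.29458306 -0.116766  ] 0.19040874166376467
```

View pics/scene21.png

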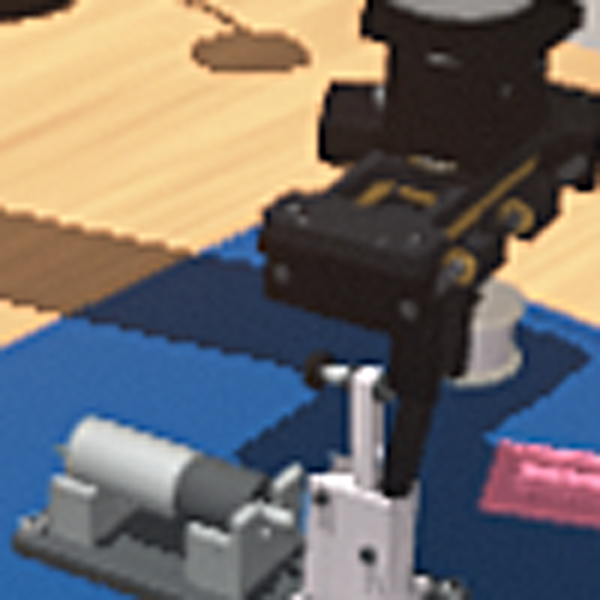

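The handle is gripped (opening 16.5 mm for an 18 mm bar) with no side force. Following the arc, with a 5° tool turn per row and pauses.

```bash
python3 -m handwheel '[0.13,0.025,-0.04,-0.0026,0.0137,0,1,0.13,0.025,-0.04,-0.0026,0.0137,0,1,0.13,0.024,-0.05,-0.0026,0.0137,0,1,0.13,0.024,-0.05,-0.0026,0.0137,0,1,0,0,0,0,0,0,1]'; python3 -m handwheel '[0.123,0.023,-0.063,-0.0026,0.0137,0,1,0.123,0.023,-0.063,-0.0026,0.0137,0,1,0.117,0.022,-0.074,-0.0026,0.0137,0,1,0.117,0.022,-0.074,-0.0026,0.0137,0,1,0,0,0,0,0,0,1]'
```

```text
t: 38.08
position: [0.6034, 0.1639, 0.113]
orientation: [3.101, 0.296, -0.271]
contact_force: [0.3, 1.0, -0.3]
width: 0.195
t: 38.5
position: [0.6129, 0.1656, 0.1073]
orientation: [3.05, 0.291, -0.537]
contact_force: [1.6, 0.6, -1.4]
width: 0.194
```

```bash
python3 -m handwheel '[0.11,0.02,-0.084,-0.0026,0.0137,0,1,0.11,0.02,-0.084,-0.0026,0.0137,0,1,0.102,0.02,-0.093,-0.0026,0.0137,0,1,0.102,0.02,-0.093,-0.0026,0.0137,0,1,0.093,0.018,-0.102,-0.0026,0.0137,0,1,0.093,0.018,-0.102,-0.0026,0.0137,0,1,0,0,0,0,0,0,1]';  python3 - <<'E'
from fx import *
s=bot.read_state();d=s['position']-F;print(d@fx,d@fy,s['position'],s['contact_force'],s['width'],s['joint_pos'].round(3))
c=bot.camera('scene');save('scene22',c['frame'],(220,100,320,200),6)
E
```

```text
t: 39.08
position: [0.625, 0.1678, 0.0957]
orientation: [2.933, 0.28, -0.923]
contact_force: [2.6, 0.0, -1.4]
width: 0.194
0.16816652485262865 -0.001625711581399735 [0.62504442 0.16782546 0.09573662] [ 2.59644753  0.01002809 -1.44318843] 0.19376792716448552 [ 0.112  0.99   0.897 -0.044  1.863  1.493]
```

View pics/scene22.png

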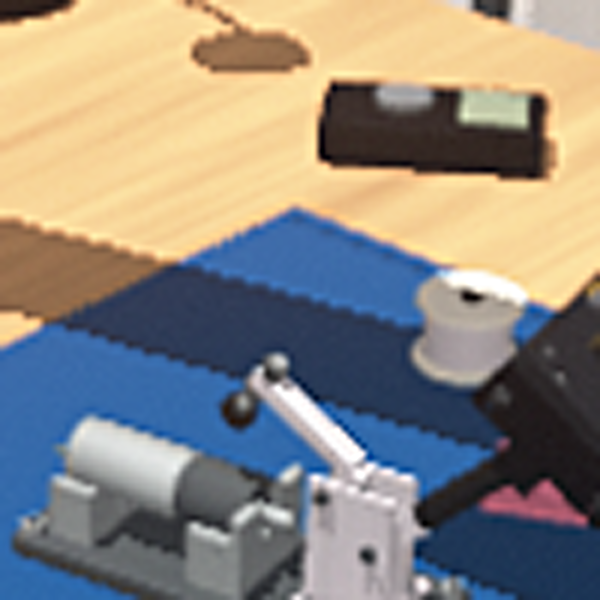

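The work arm follows and forces stay below 3 N. For the rest of the travel I'll tilt the tool less, to stay in reach, and let the handle turn in the pads.

```bash
python3 - <<'E'
from fx import *
s=bot.read_state();R=Ro.from_rotvec(s['orientation']).as_matrix();z=R[:,2]
tau=np.degrees(np.arctan2(-z@fx,-z[2]));d=s['position']-F;G=d-.019*z
g=np.array([G@fx-.118,G[2]-.052]);print('tau',tau,'G rel',g,np.hypot(*g),np.degrees(np.arctan2(g[1],g[0])))
r=np.hypot(*g);th=np.arctan2(g[1],g[0]);n=10;p=lambda th,t:np.array([r*np.cos(th)-.019*np.sin(t),r*np.sin(th)-.019*np.cos(t)])
t=np.radians(tau);pp=p(th,t)
for i in range(n):
    th-=np.radians(3.8);t+=np.radians(2.2);q=p(th,t);s_=(q-pp)/.02;pp=q
    print(np.r_[fx[:2]*s_[0],s_[1]].round(3),np.degrees(th).round(1))
print((fy*2.2/180).round(4))
E
```

```text
tau 34.846390859605705 G rel [0.06090151 0.05942297] 0.0850886785733657 44.29599216919131
[ 0.158  0.03  -0.187] 40.5
[ 0.145  0.027 -0.198] 36.7
[ 0.131  0.025 -0.208] 32.9
[ 0.116  0.022 -0.217] 29.1
[ 0.101  0.019 -0.225] 25.3
[ 0.086  0.016 -0.232] 21.5
[ 0.07   0.013 -0.238] 17.7
[ 0.053  0.01  -0.243] 13.9
[ 0.036  0.007 -0.247] 10.1
[ 0.019  0.004 -0.249] 6.3
[-0.0023  0.012   0.    ]
```

```bash
python3 -m handwheel '[0.158,0.03,-0.187,-0.0023,0.012,0,1,0.145,0.027,-0.198,-0.0023,0.012,0,1,0.131,0.025,-0.208,-0.0023,0.012,0,1,0,0,0,0,0,0,1]'; python3 -m handwheel '[0.116,0.022,-0.217,-0.0023,0.012,0,1,0.101,0.019,-0.225,-0.0023,0.012,0,1,0.086,0.016,-0.232,-0.0023,0.012,0,1,0,0,0,0,0,0,1]'
```

```text
t: 39.47
position: [0.6336, 0.1694, 0.0844]
orientation: [2.866, 0.273, -1.087]
contact_force: [1.4, 1.1, -0.3]
width: 0.193
t: 39.8
position: [0.6398, 0.1705, 0.0708]
orientation: [2.79, 0.266, -1.245]
contact_force: [4.2, 0.6, 0.0]
width: 0.194
```

```bash
python3 -m handwheel '[0.07,0.013,-0.238,-0.0023,0.012,0,1,0.053,0.01,-0.243,-0.0023,0.012,0,1,0,0,0,0,0,0,1]'; python3 -m handwheel '[0.036,0.007,-0.247,-0.0023,0.012,0,1,0,0,0,0,0,0,1]';python3 -m handwheel '[0.02,0.004,-0.15,-0.0012,0.006,0,1,0,0,0,0,0,0,1]';  python3 - <<'E'
from fx import *
s=bot.read_state();R=Ro.from_rotvec(s['orientation']).as_matrix();z=R[:,2];d=s['position']-F;G=d-.019*z
g=np.array([G@fx-.118,G[2]-.052]);print(g,np.degrees(np.arctan2(g[1],g[0])),s['contact_force'],s['joint_pos'].round(3))
c=bot.camera('scene');save('scene23',c['frame'],(220,110,320,200),6.5)
E
```

```text
t: 40.05
position: [0.6422, 0.1709, 0.0611]
orientation: [2.735, 0.261, -1.347]
contact_force: [5.1, -0.1, 2.0]
width: 0.192
t: 40.22
position: [0.6429, 0.1711, 0.0564]
orientation: [2.706, 0.258, -1.398]
contact_force: [5.5, 1.2, 1.4]
width: 0.197
t: 40.38
position: [0.6431, 0.1711, 0.0544]
orientation: [2.691, 0.256, -1.422]
contact_force: [5.3, 1.1, 2.4]
width: 0.196
[0.08424844 0.01307355] 8.820722605011081 [5.30745261 1.12645384 2.40804592] [ 0.12   1.309  0.451 -0.078  2.351  1.476]
```

View pics/scene23.png

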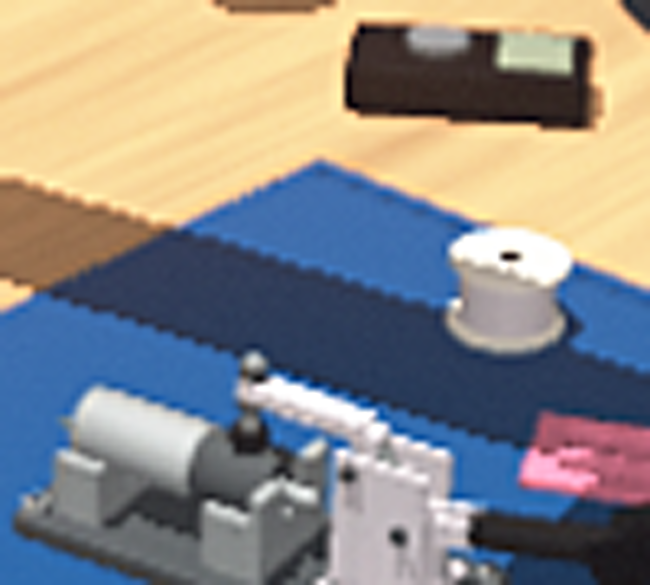

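The pad is on the motor and the handle is at about 10°. I'll press on to the end stop.

```bash
python3 -m handwheel '[0,0,-0.08,0,0,0,1,0,0,-0.04,0,0,0,1,0,0,0,0,0,0,1]'; python3 -m handwheel '[0,0,-0.08,0,0,0,1,0,0,0,0,0,0,1]';python3 -m handwheel '[0,0,-0.08,0,0,0,1,0,0,0,0,0,0,1]'
```

```text
t: 40.68
position: [0.6433, 0.1711, 0.0535]
orientation: [2.692, 0.256, -1.421]
contact_force: [7.1, 1.2, 3.6]
width: 0.194
t: 40.85
position: [0.6436, 0.1712, 0.052]
orientation: [2.693, 0.256, -1.419]
contact_force: [7.5, 1.9, 4.4]
width: 0.195
t: 41.02
position: [0.6439, 0.1712, 0.0503]
orientation: [2.694, 0.256, -1.418]
contact_force: [8.1, 1.4, 3.7]
width: 0.195
```

```bash
python3 -m handwheel '[-0.03,0,-0.08,0,0,0,1,0,0,0,0,0,0,1]'; python3 -m handwheel '[-0.03,0,-0.08,0,0,0,1,0,0,0,0,0,0,1]';python3 -m handwheel '[0,0,-0.08,0,0,0,1,0,0,0,0,0,0,1]'; python3 - <<'E'
from fx import *
s=bot.read_state();R=Ro.from_rotvec(s['orientation']).as_matrix();z=R[:,2];d=s['position']-F;G=d-.019*z
g=np.array([G@fx-.118,G[2]-.052]);print(g,np.degrees(np.arctan2(g[1],g[0])),s['contact_force'],s['joint_pos'].round(3))
E
```

```text
t: 41.18
position: [0.644, 0.1712, 0.0495]
orientation: [2.696, 0.256, -1.415]
contact_force: [11.7, 1.3, 6.6]
width: 0.194
t: 41.35
position: [0.644, 0.1713, 0.0494]
orientation: [2.696, 0.256, -1.413]
contact_force: [14.1, 2.6, 10.1]
width: 0.199
t: 41.52
position: [0.644, 0.1713, 0.0493]
orientation: [2.696, 0.255, -1.415]
contact_force: [13.2, 2.1, 13.4]
width: 0.197
[0.0850502  0.00812656] 5.458047516047021 [13.23581068  2.06310115 13.40260576] [ 0.12   1.313  0.451 -0.077  2.341  1.477]
```

It has reached the end stop: position stuck while the force rises to about 13 N. Now relieve, open, and back out.

```bash
python3 -m handwheel '[0.03,0,0.1,0,0,0,1,0,0,0,0,0,0,0.7,0,0,0,0,0,0,0.5,0,0,0,0,0,0,0,0,0,0,0,0,0,0,0,0,0,0,0,0,0,0,0,0,0,0,0,0,0,0,0,0,0,0,0,0,0,0,0,0,0,0]'; python3 -m handwheel '[0.16,0.03,0.1,0,0,0,0,0.3,0.06,0.2,0,0,0,0,0.4,0.08,0.27,0,0,0,0,0.4,0.08,0.27,0,0,0,0,0.4,0.08,0.27,0,0,0,0,0.4,0.08,0.27,0,0,0,0,0.2,0.04,0.5,0,0,0,0,0,0,0.8,0,0,0,0,0,0,0.8,0,0,0,0,0,0,0.8,0,0,0,0,0,0,0,0,0,0,0]';  python3 - <<'E'
from fx import *
print(bot.read_state()['joint_pos'].round(3))
c=bot.camera('scene');save('scene24',c['frame'],(220,110,320,200),6.5);prof(c,.055,.1,-.08,.22,.01)
c=bot.camera('top');save('top24',c['frame'],(190,130,290,260),5);prof(c,.055,.1,-.08,.22,.01)
E
```

```text
t: 42.27
position: [0.6412, 0.1711, 0.0455]
orientation: [2.687, 0.256, -1.43]
contact_force: [0.5, 0.6, -0.1]
width: 0.717
t: 43.18
position: [0.6765, 0.1777, 0.1375]
orientation: [2.696, 0.256, -1.416]
contact_force: [0.5, 0.0, 1.5]
width: 1.003
[ 0.123  1.314  0.218 -0.098  2.574  1.449]
-0.06 4 z 0.0551 0.0625 y -0.0146 0.0106
-0.05 20 z 0.0562 0.0656 y -0.0159 0.0041
-0.04 16 z 0.0551 0.0647 y -0.0145 0.0103
-0.03 22 z 0.0554 0.0643 y -0.0158 0.0106
-0.02 18 z 0.0561 0.0656 y -0.0174 0.0097
-0.01 18 z 0.0557 0.0636 y -0.0157 0.0127
-0.0 21 z 0.0561 0.065 y -0.0174 0.0093
0.01 22 z 0.0551 0.0647 y -0.0142 0.007
0.02 21 z 0.0558 0.0784 y -0.0159 0.0032
0.03 52 z 0.0552 0.0999 y -0.0169 0.0074
0.04 42 z 0.0561 0.0982 y -0.016 0.0116
0.05 44 z 0.0553 0.0984 y -0.03 0.0292
0.06 15 z 0.0875 0.0991 y -0.0076 0.0056
0.07 18 z 0.0846 0.0982 y -0.0086 0.005
0.08 40 z 0.0566 0.0973 y -0.0158 0.0024
0.09 50 z 0.0554 0.098 y -0.0165 0.0114
0.1 54 z 0.0553 0.0909 y -0.0163 0.0124
0.11 51 z 0.0556 0.0836 y -0.017 0.0123
0.12 56 z 0.056 0.0831 y -0.016 0.0139
0.13 13 z 0.0552 0.0632 y -0.0112 0
[... 363 characters left out ...]
2 0.007
-0.05 26 z 0.0552 0.0681 y -0.0141 0.017
-0.04 26 z 0.0553 0.0686 y -0.0126 0.0161
-0.03 26 z 0.057 0.0664 y -0.0139 0.0145
-0.02 26 z 0.0562 0.0651 y -0.0122 0.0163
-0.01 26 z 0.056 0.0653 y -0.0134 0.015
-0.0 25 z 0.057 0.0681 y -0.0115 0.017
0.01 24 z 0.0568 0.0659 y -0.013 0.0145
0.02 27 z 0.0565 0.0961 y -0.0139 0.0139
0.03 13 z 0.0558 0.0997 y -0.0124 0.0161
0.04 23 z 0.0568 0.0989 y -0.0141 0.0142
0.05 34 z 0.0558 0.0989 y -0.0283 0.0272
0.06 11 z 0.0926 0.0997 y -0.0054 0.0062
0.07 12 z 0.0918 0.0995 y -0.0048 0.0062
0.08 20 z 0.0565 0.0993 y -0.0148 0.0163
0.09 7 z 0.0649 0.0873 y -0.0151 0.0157
0.1 4 z 0.0636 0.0821 y -0.0125 -0.0103
0.11 5 z 0.0568 0.0883 y -0.0132 -0.0112
```

View pics/scene24.png

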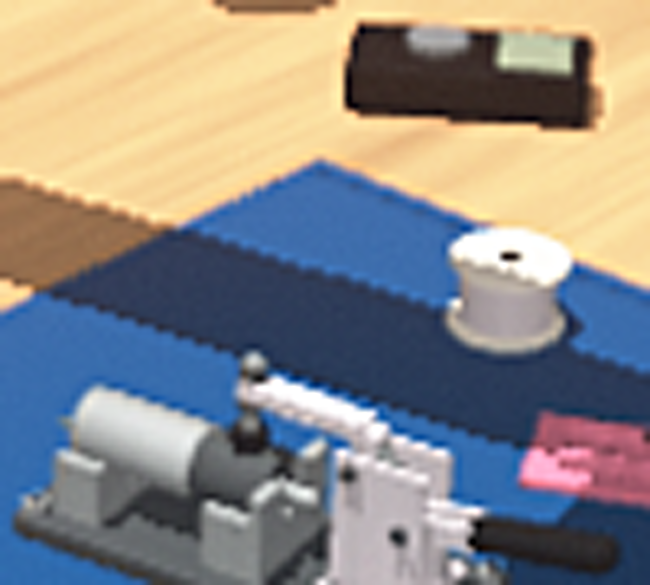

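View pics/top24.png

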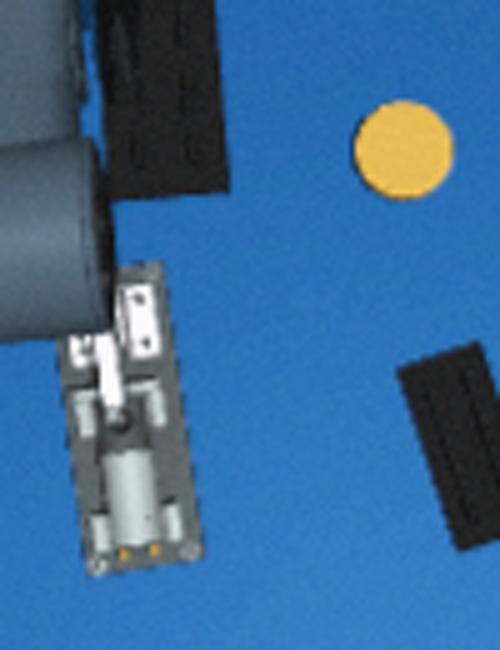

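The clamp is closed: the handle slope measures about 9.5° (9° expected when fully down), the pad is on the gearbox, and the motor is seated. q3 is near its limit, so I'll bring the arm back up and in, clear of everything.

```bash
python3 -m handwheel '[0,0,0.5,0.0052,-0.0273,0,0,0,0,0.6,0.0052,-0.0273,0,0,0,0,0.6,0.0052,-0.0273,0,0,0,0,0.6,0.0052,-0.0273,0,0,0,0,0.6,0.0052,-0.0273,0,0,0,0,0.4,0.0052,-0.0273,0,0,0,0,0.2,0.0052,-0.0273,0,0,0,0,0,0.0052,-0.0273,0,0,0,0,0,0.0052,-0.0273,0,0,0,0,0,0.0052,-0.0273,0,0,0,0,0,0,0,0,0,0,0,0,0,0,0,0]'; python3 - <<'E'
from fx import *
s=bot.read_state();print(s['joint_pos'].round(3),s['position'],s['qd'].round(3))
c=bot.camera('scene');save('scene25',c['frame'],s=1.5)
c=bot.camera('top');save('top25',c['frame'],(110,90,400,280),2.7)
E
```

```text
t: 44.28
position: [0.6752, 0.1776, 0.2019]
orientation: [3.115, 0.297, -0.157]
contact_force: [1.0, -0.4, 0.3]
width: 1.002
[ 0.101  0.677  1.129 -0.008  1.436  1.483] [0.67516627 0.17760324 0.20189348] [-0.002  0.043 -0.075 -0.004  0.004 -0.   ]
```

View pics/scene25.png

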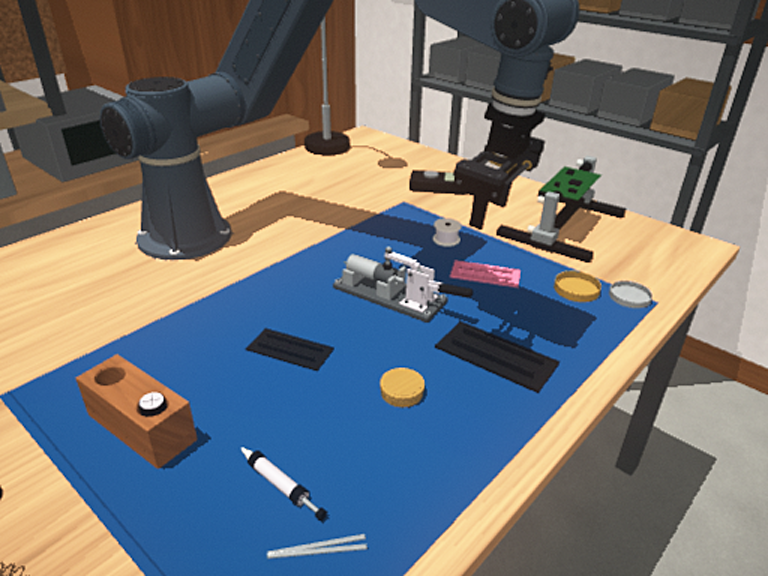

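View pics/top25.png

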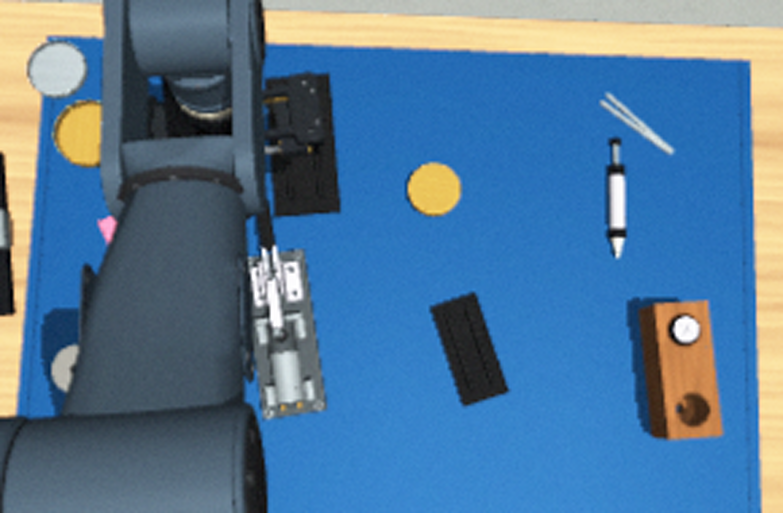

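Everything is in place: the motor is clamped in the fixture (370,265), the bystanders look where they were, and the gripper is free. Handing in.

```bash
python3 - <<'E'
from station import bot
print(bot.job_done(), bot.read_state()['t'])
E
```

```text
the job is handed in; nothing more can be done
the job is handed in; nothing more can be done
```

The gearmotor is clamped in the fixture, and the job was handed in at about 44.5 s of the 72 s allowed. I pulled it out of the rack and laid it on the small black rest, within about 2 mm of the middle. After letting it go I took it again round its middle and lowered it into the V-blocks. I then pushed the gearbox face against the stop plate and brought the toggle handle down to its end stop.

**Last checks:**
- **Seating:** the motor's top is even along its length at 64–65 mm (63 expected, within depth noise). The shaft is in the slot and the terminals are at the open end.
- **Flush with the stop:** the rear face is at about -52 to -53 mm, which fits the gearbox face being at the stop. The stop also pushed back with about 4–5 N when the face met it. After clamping, the face itself was hidden from the cameras.
- **Clamp:** the handle slope measures about 9.5° (9° when fully down), the pad is on the gearbox, and the handle stayed down after I let go.
- **Other things:** they look unmoved in the final pictures, and the gripper touches nothing.

**What did not go cleanly:**
- The motor turned about 16° in the first grip, so I tilted the tool to level it before laying it down.
- The first regrip on the rest slipped off on lifting. The motor stayed put, and the second grip held.
- The first push toward the stop stuck by friction. I eased the load on the V-blocks, and then it slid.
- **Joint 3 limit:** it read 0.218 rad for a moment while backing off the handle, against its 0.22 limit. That could be reading noise or a marginal touch of the limit.

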